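# Click-test the orange key of a wrist-computer module

### The arm

A 6-joint arm with a two-finger parallel gripper is mounted at the origin on the work surface. World frame = base frame: x ahead of the robot, y to its left, z up, the work surface at z = 0. Lengths are in m, angles in rad, forces in N, time in s.
With the tool pointing down it reaches from about 0.25 to 0.775 m from the base axis. Payload 4 kg.
Tool frame: the origin (TCP) lies midway between the tips of the shut fingers; the grasp point (between the pads) lies 19 mm behind it; y points along the fingers, x is the direction in which the jaws open and shut, and the axes are right-handed (so a half turn about y gives the same grasp; the last joint's range is limited). The gripper opens to 94 mm and grips with 3 to 60 N. Pads are 16 mm wide; open, the fingers measure 119 mm over their backs; the gripper's body (75 mm by 177 mm) begins 78 mm behind the grasp point.
Start: joints at [-1.285, 0.087, 1.371, -0, 1.684, -0.103], TCP at [0.208, -0.509, 0.206] pointing down, gripper open.
Joint ranges: [-3.1, 3.1], [-0.76, 2.03], [0.27, 2.55], [-1.08, 4.22], [0.17, 2.65], [-2.57, 2.57]. Speed limits (rad/s): [2.79, 2.79, 3.14, 3.14, 3.14, 3.14].

### API

Orientations are given as [roll, pitch, yaw] about the fixed x, y, z axes, in that order (R = Rz(yaw) Ry(pitch) Rx(roll)).
In Python, from bench import robot, snapshot, camera_info, ticket gives the robot as it stands.
- The arm moves only by the shell command python3 -m creep 'ROWS'. ROWS is JSON, a list of rows, each an object with "slide": the shift along the tool's x, y, z in mm, a list of three; "roll": the turn about the tool's y in degrees; "grip": the closure, from 0 (fully open) to 1 (shut). In form: [{"slide": [x, y, z], "roll": roll, "grip": grip}, ...]. A call has 1 to 20 rows; each row is the pose to reach, as a shift and turn from the pose commanded when the call began, along the tool's axes at that moment; what a row does not reach only later rows make up. A row lasts 1/12 s, in which the tool goes at most 41.7 mm and 7.16 degrees, less where a joint would pass 70% of its speed; a pose out of reach is approached as far as the arm can. A call with a gripper value outside its range is refused whole. The fingers move at their own pace and stop on an object; the grip force is fixed at half the most. Time passes only in rows, so rows that repeat a pose let the fingers close. It gives the time, the measured TCP pose, the force and the opening at its end, in the units of the state.
- robot.get_obs(): the state, without advancing time (a new reading comes with each control period).
- snapshot(name): name is "side" or "top" or "wrist"; returns the picture (400x640x3 uint8, red, green, blue); there is no depth.
- camera_info(name): a dict with "fx", "fy", "cx", "cy" (pixels), "cam_to_world" (4x4, takes a point from camera to world coordinates). Camera axes: x right, y down, z forward; pixel columns grow to the right and rows downward; lengths in m; the calibration is good to about 2 mm. A picture is of the moment at which its call begins: read the wrist's pose just before it. camera_info takes no time and is no camera call; for the wrist camera it gives the pose at the moment of the call.
- ticket.close_job(): hands the job in, once; it reports no verdict.
The state is a dict: "time": time; "joint_positions": joint angles; "qvel": joint speeds; "joint_torque": joint torques, N m; "tool_pos": TCP position; "ee_rot": TCP orientation; "wrist_force": force on the tool from outside, world axes, zero at the start; "wrist_torque": the same for the moment, N m; "width": finger opening in m.
Only numpy, scipy, OpenCV 4.12 (cv2) and the standard library are available. Lean on these libraries where they do the work, as an engineer would, in place of code of your own. Each camera call takes 0.05 s, during which the arm holds its last target.

### The job

Take the yellow-handled test stylus out of its wooden holder and, with its white tip, press the orange dome key of the module on the tilted stand just until it clicks (the resistance suddenly drops), no further, then let the key come back up. Touch the module and its stand only with the stylus, do not press the blue key, leave the jar and screwdriver where they are, and finish with the stylus standing fully home in its holder, released.

Things in the scene. Friction and masses are not known exactly. Their poses are not given: they have to be found in the camera images.
- stylus: Loose test stylus, 50 to 85 g, round, 106 mm long. Origin at the centre of its tip; own z runs from tip to handle. White shaft 12 mm dia. from 0 to 52 mm (last 3 mm of the tip bevelled to 8 mm dia.), black collar 28 mm dia. from 52 to 56 mm, yellow handle 16 mm dia. from 56 to 106 mm. It starts upright in the holder, origin 2 mm above the table, collar on the holder's top; home is the same.
- stylus_grip (a point): Middle of the stylus's yellow handle, on its axis, 81 mm from the tip. One may grip lower, the finger ends just above the collar, which then backs them up while pressing.
- holder: Fixed wooden block 56 x 56 x 54 mm high with one upright through-hole of 18 mm dia. in its middle (3 mm of play all round the stylus shaft; mouth lightly chamfered). Origin at the centre of its underside, on the table, on the hole's axis.
- stand_orange: Fixed aluminium stand, base 110 x 90 mm, with a grey bed 100 x 80 mm tilted 35 degrees, facing own -x (the robot's side) and up: outward normal own (-0.574, 0, 0.819). Origin at the centre of the base underside, z up. On the bed, on a soft foam pad that yields 1 mm per 1.5 N, sits a black wrist-computer module 62 (up the slope) x 50 mm: display in the upper half, orange key in the lower.
- orange_keyspot (a point): Nominal centre of the orange key's top, fixed to the stand, at the stand's own (-0.028, 0, 0.071). The pad's thickness differs each time: the real key and ring lie up to 5 mm above or below, along the normal; find it by touch. The key, 16 mm dia., lies in a grey guard ring, 18 mm bore, 27 mm outside, rim 13 mm above the key: only a stylus within about 10 degrees of the normal can press it.
- key_orange (a joint): Travel of the orange dome key along the normal, in m: 0 at rest, grows as pressed, springs back. Resistance peaks at about 6 N at 1.5 mm, then drops suddenly (click, complete at 3.5 mm) to about 3 N at 4.5 mm, then climbs; past 5.5 mm the dome is crushed, 6.5 mm is the end. As the pad yields too, the tool moves about 6 mm from first touch to the click, and crushing begins about 3 mm further.
- stand_blue: The same stand, pad and module, but with a blue key: not to be pressed. Same origin and axes. Which of the two stands is on the left differs.
- key_blue (a joint): Travel of the blue key, m, 0 at rest; same kind of key.
- jar: Loose small pink jar with a white cap, 44 mm dia., 55 mm high. Bystander. Origin at the centre of its underside.
- driver: Loose screwdriver, 130 mm long, lying on the table, handle to its own -x. Bystander.
- tray: Fixed clear plastic tray 200 x 140 x 30 mm high with finished modules in four compartments, origin under its centre. Bystander.
Things that resemble listed ones, but are neither listed nor needed, are in the scene too. What is shaped like the stand_orange but purple is not meant. There is more than one size of the stylus; the job needs the smaller.

How it is judged:
On the way, in this order (a step that is already met when the one before it is completed fails the run):
1. the stylus is lifted clear of the holder (z of stylus in the frame of holder above 0.06 m), for 0.1 s.
2. the orange key is pressed with the stylus through its click (value of joint key_orange above 0.0035 m and contact force between stylus and stand_orange above 0.5 N), for 0.05 s.
3. the orange key has come back up and the stylus has left the module (value of joint key_orange below 0.001 m and contact force between stylus and stand_orange below 0.1 N), for 0.2 s.
At the end, for the whole second after the job is handed in: The stylus stands at rest in the holder's hole, upright within 0.12 rad, its tip within 6 mm of the hole axis and no more than 6 mm above the table (collar on the block); both keys are back up (under 1 mm of travel) (horizontal distance between stylus and holder below 0.006 m and z of stylus in the frame of holder below 0.006 m and angle between stylus's own z axis and vertical below 0.12 rad and linear speed of stylus below 0.02 m/s and value of joint each of key_orange, key_blue below 0.001 m); the robot touches nothing.
It fails at once if the orange dome is crushed (travel over 5.5 mm) (value of joint key_orange above 0.0055 m).
It fails at once if the blue key is pressed (over 1.5 mm) (value of joint key_blue above 0.0015 m).
It fails at once if the gripper or arm touches the orange module or its stand (contact force between any of the fingers, the arm and stand_orange above 1 N).
It fails at once if the jar is displaced by more than 15 mm (distance of jar from where it was at the start of the episode above 0.015 m).
It fails at once if the screwdriver is displaced by more than 15 mm (distance of driver from where it was at the start of the episode above 0.015 m).
It also fails if it takes over 48 s, if anything falls off the work surface, if the arm or the gripper's body presses on something with over 40 N, if the wrist force passes 120 N, or if a joint passes its speed limit or range.

## Working session

There is one attempt and no reset: what is moved stays moved. The work goes in short steps, Python scripts to look and compute and a shell command to move; the robot and the scene stay as the last step left them, time stands still between calls to the robot, and variables do not carry over. Pictures are saved under pics/ and viewed, and the job is handed in when it is done.

```bash
ls; mkdir -p pics
python3 - <<'E'
from bench import robot,snapshot,camera_info
import cv2,numpy as np
o=robot.get_obs();print({k:np.round(v,3).tolist() for k,v in o.items()})
for n in("side","top","wrist"):
    c=camera_info(n);print(n,c["fx"],c["fy"],c["cx"],c["cy"],np.round(c["cam_to_world"],3).tolist())
    cv2.imwrite(f"pics/{n}0.png",snapshot(n)[:,:,::-1])
E
```

```text
pics
{'time': 0.0, 'joint_positions': [-1.285, 0.088, 1.372, -0.0, 1.684, -0.103], 'qvel': [0.0, -0.002, -0.0, 0.0, 0.002, 0.001], 'joint_torque': [0.001, -34.018, -30.242, 0.072, 0.033, -0.0], 'tool_pos': [0.208, -0.508, 0.204], 'ee_rot': [-1.571, 0.002, -1.182], 'wrist_force': [-0.329, -0.108, -0.933], 'wrist_torque': [0.007, 0.048, -0.015], 'width': 0.094}
side 388.5009489197664 388.5009489197664 320.9852256626345 201.30114815767303 [[-0.993, -0.064, 0.096, 0.442], [-0.115, 0.602, -0.79, 0.648], [-0.007, -0.796, -0.605, 0.633], [0.0, 0.0, 0.0, 1.0]]
top 367.17661564550076 367.17661564550076 317.9572751446694 206.22641341388697 [[0.017, -0.985, 0.171, 0.313], [-1.0, -0.02, -0.015, -0.038], [0.018, -0.171, -0.985, 1.162], [0.0, 0.0, 0.0, 1.0]]
wrist 281.2338332239938 281.2338332239938 317.4466453785271 199.54938767587336 [[0.38, -0.886, -0.266, 0.285], [-0.925, -0.365, -0.106, -0.477], [-0.003, 0.287, -0.958, 0.385], [0.0, 0.0, 0.0, 1.0]]
```

View pics/side0.png

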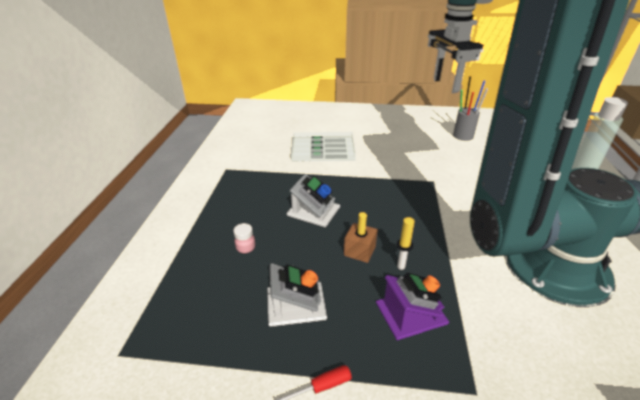

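View pics/top0.png

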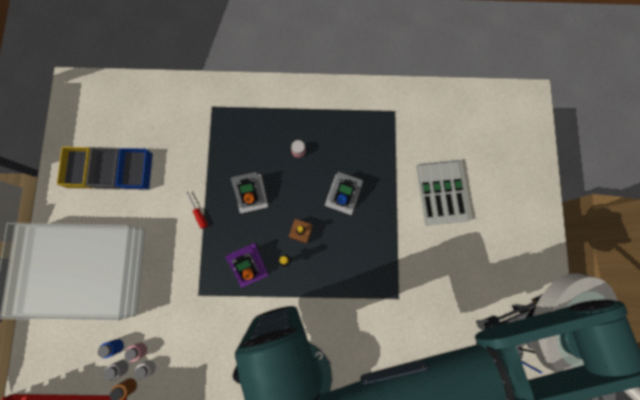

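View pics/wrist0.png

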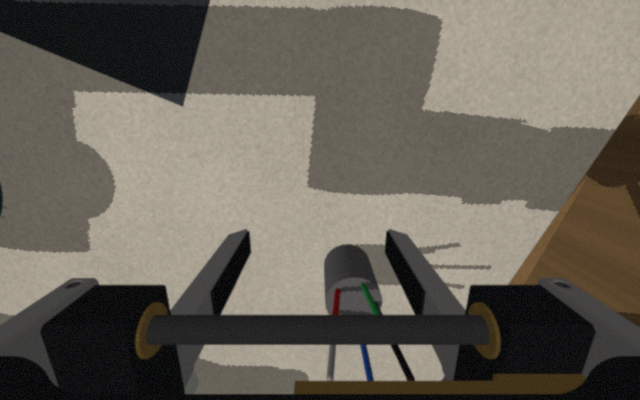

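Orange stand: side image (297,290), top (248,192). Blue stand: side (315,200), top (344,193). The holder with the small stylus is at side (360,240), top (301,230). The decoys are the tall stylus at top (284,260) and the purple stand at top (246,265).

The tool can't tilt, so I plan to pivot the stylus between the pads using the holder's hole. First I'll measure.

```bash
cat > h.py <<'E'
import cv2,numpy as np
from bench import robot,snapshot,camera_info
def ray(n,uv,c=None):
    c=c or camera_info(n); T=np.array(c["cam_to_world"])
    d=np.array([(uv[0]-c["cx"])/c["fx"],(uv[1]-c["cy"])/c["fy"],1.]); return T[:3,3],T[:3,:3]@d
def onz(n,uv,z,c=None):
    o,d=ray(n,uv,c); return o+d*(z-o[2])/d[2]
def tri(rs):
    A=np.zeros((3,3));b=np.zeros(3)
    for o,d in rs:
        d=d/np.linalg.norm(d);P=np.eye(3)-np.outer(d,d);A+=P;b+=P@o
    p=np.linalg.solve(A,b); return p,[np.linalg.norm((np.eye(3)-np.outer(d,d)/(d@d))@(p-o)) for o,d in rs]
def proj(n,p,c=None):
    c=c or camera_info(n); T=np.array(c["cam_to_world"]); q=T[:3,:3].T@(np.array(p)-T[:3,3]); return np.array([c["fx"]*q[0]/q[2]+c["cx"],c["fy"]*q[1]/q[2]+c["cy"]])
R={"orange":((5,150,130),(16,255,255)),"yellow":((20,150,100),(32,255,255)),"blue":((105,150,60),(125,255,255)),"purple":((130,80,40),(155,255,255)),"wood":((5,80,40),(16,200,170)),"red":((0,180,90),(4,255,255)),"green":((45,60,40),(85,255,255))}
def blobs(img,col,mn=6):
    m=cv2.inRange(cv2.cvtColor(img,cv2.COLOR_RGB2HSV),*map(np.array,R[col]))
    n,l,s,c=cv2.connectedComponentsWithStats(m)
    return [(c[i].round(1).tolist(),s[i].tolist()) for i in range(1,n) if s[i][4]>=mn]
E
python3 - <<'E'
from h import *
S={}
for n in("side","top"):
    im=cv2.cvtColor(cv2.imread(f"pics/{n}0.png"),cv2.COLOR_BGR2RGB)
    x0,y0,x1,y1=(230,130,470,400) if n=="side" else (180,120,420,300)
    for c in R:
        b=[q for q in blobs(im,c) if x0<q[0][0]<x1 and y0<q[0][1]<y1]
        print(n,c,b)
    s=2.2 if n=="side" else 3.2
    cv2.imwrite(f"pics/{n}z.png",cv2.resize(cv2.imread(f"pics/{n}0.png")[y0:y1,x0:x1],None,fx=s,fy=s,interpolation=cv2.INTER_CUBIC))
E
```

```text
side orange [([308.9, 278.2], [301, 270, 17, 17, 212]), ([431.2, 283.7], [423, 276, 17, 16, 194])]
side yellow [([361.7, 223.5], [357, 212, 10, 23, 170]), ([406.7, 232.4], [400, 217, 14, 31, 303])]
side blue [([323.7, 190.6], [317, 184, 14, 14, 134])]
side purple [([407.5, 312.5], [376, 275, 74, 66, 2298])]
side wood [([359.7, 243.3], [343, 223, 35, 40, 946]), ([308.5, 278.5], [301, 269, 18, 20, 87]), ([431.5, 283.2], [423, 275, 18, 19, 77])]
side red [([331.4, 378.1], [312, 366, 39, 26, 552])]
side green [([313.7, 183.3], [307, 177, 14, 14, 133]), ([293.8, 274.9], [288, 266, 13, 20, 202]), ([417.4, 281.9], [409, 274, 18, 18, 141])]
top orange [([248.7, 197.8], [245, 194, 8, 9, 41]), ([247.4, 274.2], [244, 271, 8, 8, 38])]
top yellow [([299.6, 228.4], [297, 226, 6, 6, 33]), ([283.1, 259.6], [279, 256, 9, 8, 55])]
top blue [([341.7, 198.4], [337, 193, 10, 11, 87])]
top purple [([247.7, 263.7], [225, 243, 44, 45, 750])]
top wood [([247.3, 200.2], [243, 193, 12, 12, 30]), ([251.6, 193.7], [248, 192, 7, 6, 9]), ([198.7, 209.4], [196, 208, 6, 5, 7]), ([300.5, 230.8], [289, 219, 24, 24, 361]), ([249.5, 268.5], [247, 268, 6, 3, 6]), ([247.2, 277.7], [242, 276, 12, 4, 13])]
top red [([199.5, 218.2], [194, 210, 12, 18, 100])]
top green [([246.0, 187.8], [239, 183, 15, 11, 110]), ([345.2, 189.1], [338, 184, 15, 11, 113]), ([242.9, 265.0], [236, 260, 15, 11, 102])]
```

View pics/sidez.png

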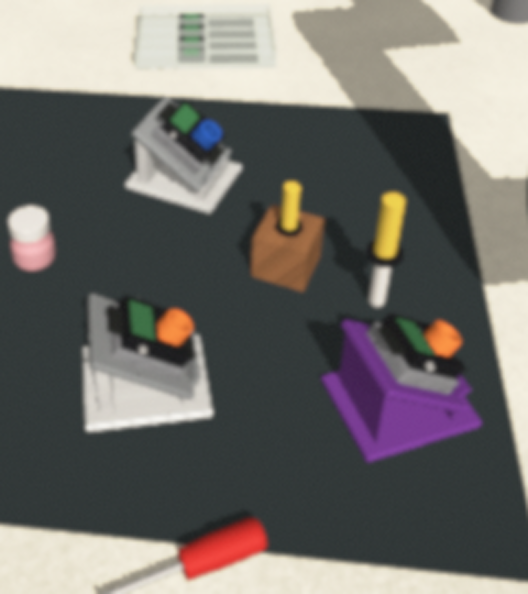

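View pics/topz.png

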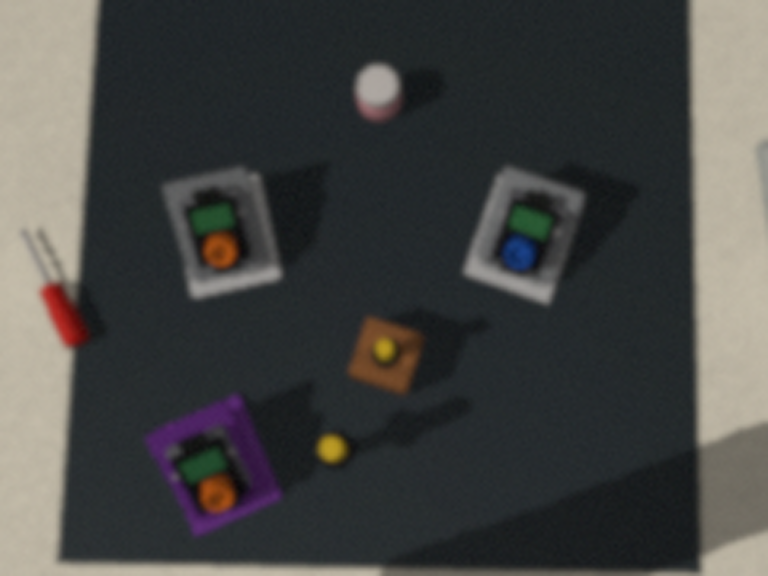

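The orange stand is at top-view crop (222,235), yawed slightly. The holder is at crop (386,352), about 60 mm from the tall stylus. Next I'll compute coordinates.

Run:
```python
from h import *
np.set_printoptions(precision=4,suppress=True)
print("stylus top@.106",onz("top",(299.6,228.4),.106), "side@.083",onz("side",(361.7,223.5),.083), tri([ray("top",(299.6,228.4)),ray("side",(361.7,223.5))]))
print("holder wood", onz("top",(300.5,230.8),.04))
print("bigstylus",onz("top",(283.1,259.6),.13),onz("side",(403-0,268),.0))
for nm,a,b in(("orange",(248.7,197.8),(308.9,278.2)),("blue",(341.7,198.4),(323.7,190.6)),("purple",(247.4,274.2),(431.2,283.7))):
    print(nm,tri([ray("top",a),ray("side",b)]))
for nm,a,b in(("og",(246,187.8),(293.8,274.9)),("bg",(345.2,189.1),(313.7,183.3)),("pg",(242.9,265),(417.4,281.9))): print(nm,tri([ray("top",a),ray("side",b)]))
# white base mask in top view for stand orange: front corners (crop/3.2+offset)
P=lambda u,v:(180+u/3.2,120+v/3.2)
for k,p in dict(fl=(192,299),fr=(282,276)).items(): print(k,onz("top",P(*p),.006))
Q=lambda u,v:(230+u/2.2,130+v/2.2)
for k,p in dict(a=(85,431),b=(213,415),c=(200,338),).items(): print("side",k,onz("side",Q(*p),.005))
```

```text
stylus top@.106 [ 0.4309 -0.0026  0.106 ] side@.083 [ 0.4321 -0.0005  0.083 ] (array([ 0.4328, -0.0017,  0.0821]), [np.float64(0.0007308986886585824), np.float64(0.0007308986886585321)])
holder wood [ 0.4309 -0.0033  0.04  ]
bigstylus [0.3403 0.0401 0.13  ] [0.3358 0.0422 0.    ]
orange (array([0.5257, 0.1547, 0.0694]), [np.float64(0.0007862777991644993), np.float64(0.0007862777991644699)])
blue (array([ 0.5286, -0.1264,  0.0737]), [np.float64(0.0005846676280574938), np.float64(0.0005846676280575246)])
purple (array([0.2981, 0.1466, 0.0734]), [np.float64(0.00010551021291536538), np.float64(0.00010551021291534583)])
og (array([0.5531, 0.1618, 0.0833]), [np.float64(0.0005466662974804156), np.float64(0.0005466662974803623)])
bg (array([ 0.5545, -0.1356,  0.0874]), [np.float64(0.0005407809261846136), np.float64(0.0005407809261842279)])
pg (array([0.3252, 0.1581, 0.0879]), [np.float64(0.0011800268335498986), np.float64(0.0011800268335498644)])
fl [0.4861 0.1909 0.006 ]
fr [0.511  0.1028 0.006 ]
side a [0.595  0.2229 0.005 ]
side b [0.4879 0.1948 0.005 ]
side c [0.5091 0.1101 0.005 ]
```

```bash
cat >> h.py <<'E'
from scipy.spatial.transform import Rotation as Ro
def togo(target,yaw=None):
    o=robot.get_obs(); M=Ro.from_euler("xyz",o["ee_rot"]).as_matrix()
    d=M.T@(np.array(target)-o["tool_pos"])*1000
    r=None
    if yaw is not None:
        r=-np.degrees((yaw-np.arctan2(M[1,0],M[0,0])+np.pi)%(2*np.pi)-np.pi)
    print("t",round(o["time"],2),"pos",np.round(o["tool_pos"],4),"rpy",np.round(o["ee_rot"],3),"F",np.round(o["wrist_force"],2),"w",round(float(o["width"]),4)); print("slide",np.round(d,1),"roll",r)
E
python3 -c "
from h import *
togo((.432,-.0015,.23),-1.316)"
```

```text
t 0.15 pos [ 0.2084 -0.5086  0.2046] rpy [-1.571  0.002 -1.182] F [0.21 0.48 0.15] w 0.0943
slide [-384.5  -24.7  399.2] roll 7.675464494554939
```

```bash
python3 -m creep '[{"slide":[-25,-25,26],"roll":1,"grip":0.5},{"slide":[-50,-25,52],"roll":2,"grip":0.5},{"slide":[-80,-25,83],"roll":3,"grip":0.5},{"slide":[-109,-25,113],"roll":4,"grip":0.5},{"slide":[-138,-25,143],"roll":5,"grip":0.5},{"slide":[-167,-25,173],"roll":6,"grip":0.5},{"slide":[-196,-25,203],"roll":7,"grip":0.5},{"slide":[-225,-25,233],"roll":7.7,"grip":0.5},{"slide":[-254,-25,263],"roll":7.7,"grip":0.5},{"slide":[-283,-25,293],"roll":7.7,"grip":0.5},{"slide":[-310,-25,321],"roll":7.7,"grip":0.5},{"slide":[-335,-25,347],"roll":7.7,"grip":0.5},{"slide":[-355,-25,368],"roll":7.7,"grip":0.5},{"slide":[-372,-25,386],"roll":7.7,"grip":0.5},{"slide":[-384.5,-25,399],"roll":7.7,"grip":0.5},{"slide":[-384.5,-25,399],"roll":7.7,"grip":0.5},{"slide":[-384.5,-25,399],"roll":7.7,"grip":0.5},{"slide":[-384.5,-25,399],"roll":7.7,"grip":0.5}]'
python3 - <<'E'
from h import *
togo((.432,-.0015,.23),-1.316)
c=camera_info("wrist");cv2.imwrite("pics/w1.png",snapshot("wrist")[:,:,::-1]);np.save("w1.npy",c["cam_to_world"])
E
```

```text
time: 1.65
tool_pos: [0.4316, -0.0025, 0.2302]
ee_rot: [-1.572, -0.0, -1.317]
wrist_force: [-0.7, 0.4, -0.3]
width: 0.047
t 1.65 pos [ 0.4316 -0.0025  0.2302] rpy [-1.572 -0.    -1.317] F [-0.67  0.36 -0.33] w 0.047
slide [-0.8  0.2  0.6] roll -0.03958482294563037
```

View pics/w1.png

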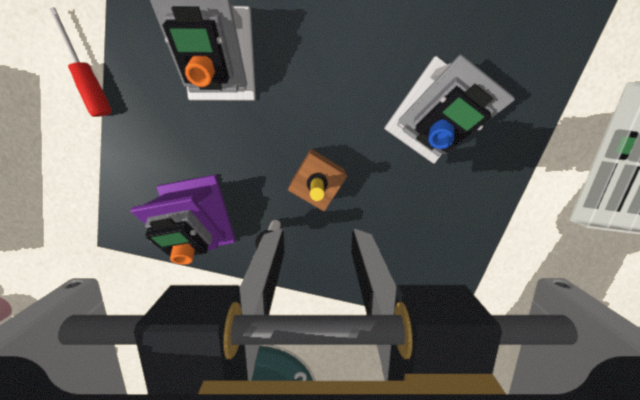

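The wrist view shows the small stylus with its handle top at about (317,194), the orange key at (201,72) and the tall decoy behind the left finger at (272,232). I'll refine both positions from this view.

Run:
```python
from h import *
np.set_printoptions(precision=4,suppress=True)
im=cv2.cvtColor(cv2.imread("pics/w1.png"),cv2.COLOR_BGR2RGB)
for c in("yellow","orange","blue"): print(c,blobs(im,c,20))
c=dict(camera_info("wrist"));c["cam_to_world"]=np.load("w1.npy")
y=[b for b in blobs(im,"yellow",20) if 290<b[0][0]<340][0]
print("top end",onz("wrist",(y[0][0],y[1][1]+y[1][3]-5),.108,c))
print("centroid@.09",onz("wrist",y[0],.09,c))
rw=[b for b in blobs(im,"orange",100) if b[0][1]<120][0][0]
print("orange",tri([ray("wrist",rw,c),ray("top",(248.7,197.8)),ray("side",(308.9,278.2))]))
print("stylus reproj tip/top",proj("wrist",(.432,-.0015,.058),c),proj("wrist",(.432,-.0015,.108),c))
o=np.array([.5517,.1637,0]);a=.255;Rz=Ro.from_euler("z",a).as_matrix()
for p in((-.028,0,.071),(-.0355,0,.0816),(-.055,.045,.005),(-.055,-.045,.005)): 
  q=o+Rz@np.array(p);print(q,proj("wrist",q,c),proj("top",q),proj("side",q))
s=3;cv2.imwrite("pics/w1z.png",cv2.resize(cv2.imread("pics/w1.png")[0:190,130:380],None,fx=s,fy=s,interpolation=cv2.INTER_CUBIC))
```

```text
yellow [([316.4, 189.3], [310, 178, 14, 23, 274])]
orange [([198.7, 70.7], [185, 56, 27, 31, 660]), ([313.4, 178.5], [290, 154, 50, 55, 787]), ([181.2, 254.1], [170, 244, 23, 21, 384])]
blue [([440.9, 134.1], [428, 119, 26, 30, 627])]
top end [ 0.4272 -0.0014  0.108 ]
centroid@.09 [ 0.4301 -0.0006  0.09  ]
orange (array([0.5247, 0.1563, 0.0722]), [np.float64(0.0020290869801640153), np.float64(0.0021249808493379613), np.float64(0.001462410699189452)])
stylus reproj tip/top [317.566  181.8002] [317.5511 192.0095]
[0.5246 0.1566 0.071 ] [200.6295  70.353 ] [247.9519 197.7801] [309.7061 278.5715]
[0.5173 0.1547 0.0816] [197.5443  76.4325] [247.8643 199.4899] [313.5261 274.3227]
[0.4871 0.1934 0.005 ] [189.2577  99.3351] [239.2932 213.1531] [327.2983 318.0493]
[0.5098 0.1063 0.005 ] [255.3962  99.3706] [267.0592 206.6532] [320.7831 282.1908]
```

View pics/w1z.png

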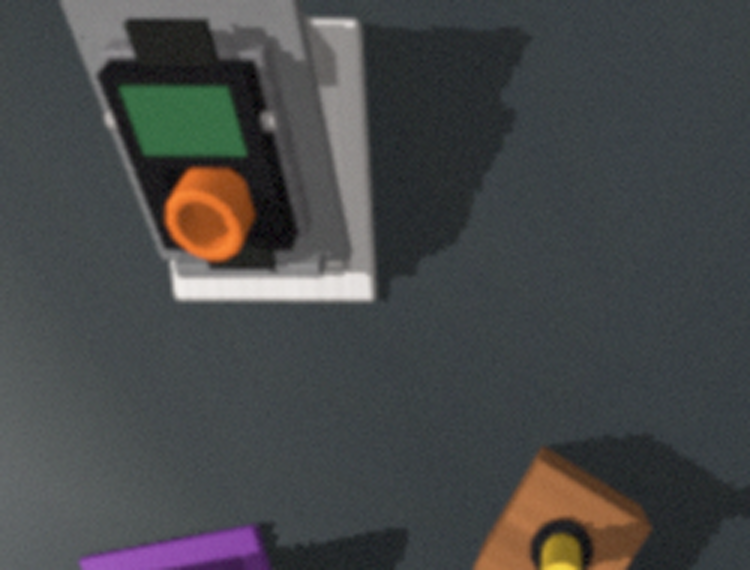

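```bash
python3 -m creep '[{"slide":[-1.4,25,0],"roll":0,"grip":0.5},{"slide":[-1.4,55,0],"roll":0,"grip":0.5},{"slide":[-1.4,85,0],"roll":0,"grip":0.5},{"slide":[-1.4,110,0],"roll":0,"grip":0.5},{"slide":[-1.4,132,0],"roll":0,"grip":0.5},{"slide":[-1.4,150,0],"roll":0,"grip":0.5},{"slide":[-1.4,160,0],"roll":0,"grip":0.5},{"slide":[-1.4,164,0],"roll":0,"grip":0.5},{"slide":[-1.4,164,0],"roll":0,"grip":0.5}]'
python3 - <<'E'
from h import *
togo((.431,-.0012,.066),-1.316)
c=camera_info("wrist");cv2.imwrite("pics/w2.png",snapshot("wrist")[:,:,::-1]);np.save("w2.npy",c["cam_to_world"])
cv2.imwrite("pics/s2.png",cv2.resize(snapshot("side")[150:350,240:480,::-1],None,fx=3,fy=3,interpolation=cv2.INTER_CUBIC))
E
```

```text
time: 2.45
tool_pos: [0.4311, -0.0012, 0.066]
ee_rot: [-1.572, 0.0, -1.318]
wrist_force: [0.2, 0.1, -0.0]
width: 0.0469
t 2.45 pos [ 0.4311 -0.0012  0.066 ] rpy [-1.572  0.    -1.318] F [ 0.24  0.14 -0.04] w 0.0469
slide [-0.  -0.  -0.1] roll -0.10134265359763354
```

View pics/w2.png

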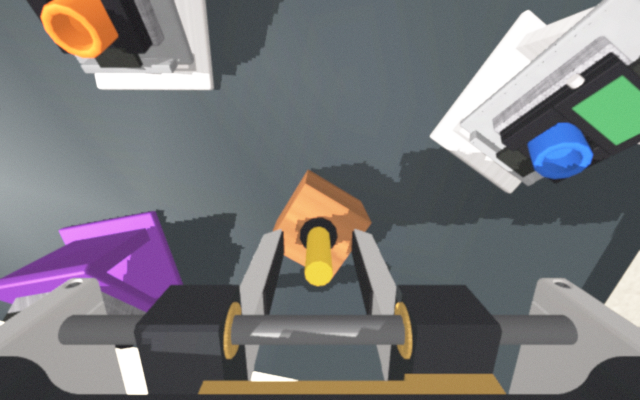

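View pics/s2.png

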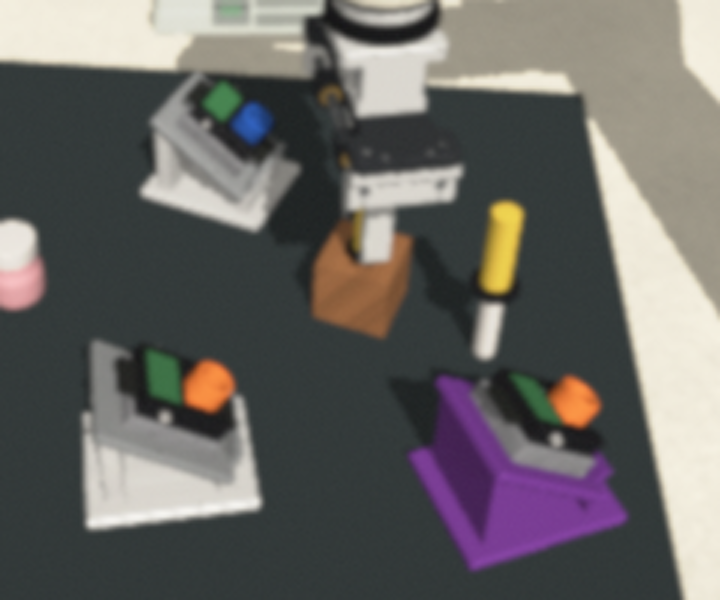

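The stylus is centred sideways (column 318), but in the side view it shows beyond the finger, so I'll check the fore-aft offset.

Run:
```python
from h import *
np.set_printoptions(precision=4,suppress=True)
im=cv2.cvtColor(cv2.imread("pics/w2.png"),cv2.COLOR_BGR2RGB)
b=[q for q in blobs(im,"yellow",50) if 290<q[0][0]<340];print(b)
c=dict(camera_info("wrist"));c["cam_to_world"]=np.load("w2.npy")
print("top disc",onz("wrist",(318.5,b[0][1][1]+b[0][1][3]-13),.108,c),"collar",onz("wrist",(319,232),.056,c))
for z in(.056,.083,.108): print(proj("wrist",(.431,-.0012,z),c))
w=[q for q in blobs(im,"orange",200)];print(w)
print("holder top corner far",onz("wrist",(309,171),.054,c),"right",onz("wrist",(370,221),.054,c))
print("tcp proj",proj("wrist",(.4311,-.0012,.066),c))
```

```text
[([318.2, 257.0], [305, 227, 28, 59, 1371])]
top disc [ 0.4296 -0.0014  0.108 ] collar [ 0.4319 -0.0013  0.056 ]
[318.6003 233.1226]
[318.7048 250.0777]
[318.8322 270.7754]
[([92.1, 19.3], [40, 0, 78, 58, 1340]), ([69.7, 30.4], [48, 12, 45, 38, 1078])]
holder top corner far [0.4736 0.0168 0.054 ] right [ 0.4489 -0.0353  0.054 ]
tcp proj [318.672  238.7553]
```

The stylus axis matches to within 1 mm. Closing and lifting.

```bash
python3 -m creep '[{"slide":[0,0,0],"roll":0,"grip":1},{"slide":[0,0,0],"roll":0,"grip":1},{"slide":[0,0,0],"roll":0,"grip":1},{"slide":[0,0,0],"roll":0,"grip":1},{"slide":[0,0,0],"roll":0,"grip":1},{"slide":[0,0,0],"roll":0,"grip":1}]'
python3 -m creep '[{"slide":[0,-8,0],"roll":0,"grip":1},{"slide":[0,-20,0],"roll":0,"grip":1},{"slide":[0,-35,0],"roll":0,"grip":1},{"slide":[0,-50,0],"roll":0,"grip":1},{"slide":[0,-65,0],"roll":0,"grip":1},{"slide":[0,-75,0],"roll":0,"grip":1},{"slide":[0,-80,0],"roll":0,"grip":1},{"slide":[0,-80,0],"roll":0,"grip":1},{"slide":[0,-80,0],"roll":0,"grip":1}]'
python3 - <<'E'
from h import *
c=camera_info("wrist");cv2.imwrite("pics/w3.png",snapshot("wrist")[:,:,::-1]);np.save("w3.npy",c["cam_to_world"])
cv2.imwrite("pics/s3f.png",snapshot("side")[:,:,::-1])
cv2.imwrite("pics/s3.png",cv2.resize(cv2.imread("pics/s3f.png")[130:330,240:480],None,fx=3,fy=3,interpolation=cv2.INTER_CUBIC))
E
```

```text
time: 3.05
tool_pos: [0.4318, -0.0006, 0.0667]
ee_rot: [-1.57, -0.0, -1.316]
wrist_force: [-1.1, -0.7, 1.2]
width: 0.0153
time: 3.8
tool_pos: [0.4314, -0.0005, 0.1461]
ee_rot: [-1.571, 0.0, -1.316]
wrist_force: [0.4, 0.8, -1.0]
width: 0.016
```

View pics/w3.png

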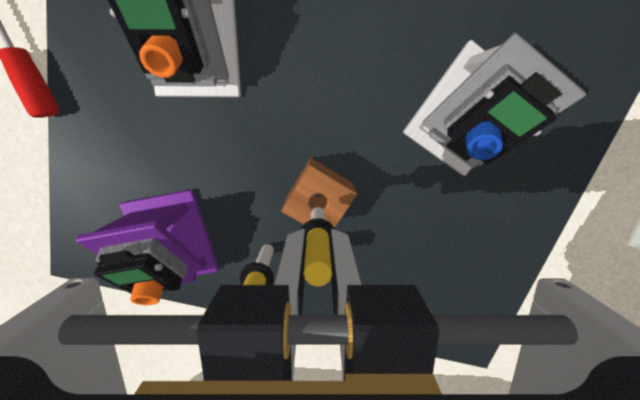

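View pics/s3.png

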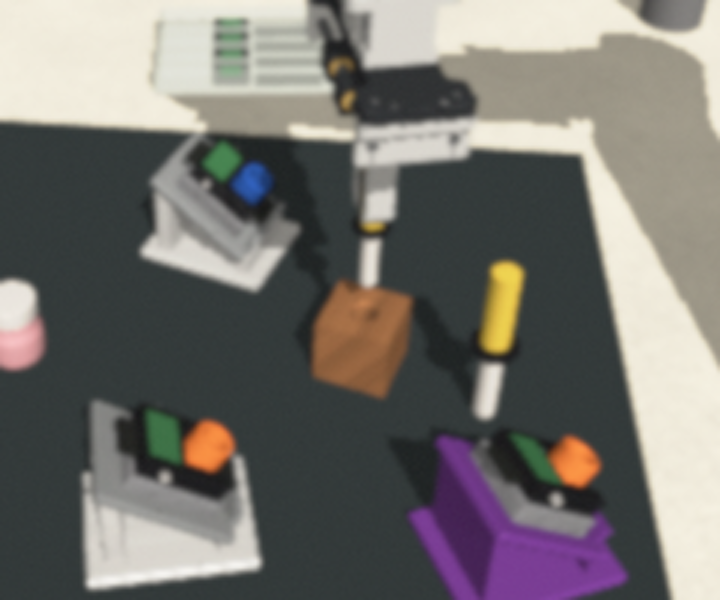

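The stylus is lifted. Its tip hangs above the hole, which shows at wrist (317,201) and side crop (365,305). I'll measure the hole axis.

Run:
```python
from h import *
np.set_printoptions(precision=4,suppress=True)
c=dict(camera_info("wrist"));c["cam_to_world"]=np.load("w3.npy")
im=cv2.imread("pics/w3.png"); cv2.imwrite("pics/w3z.png",cv2.resize(im[150:300,250:390],None,fx=4,fy=4,interpolation=cv2.INTER_CUBIC))
cv2.imwrite("pics/s3z.png",cv2.resize(cv2.imread("pics/s3f.png")[195:270,335:385],None,fx=8,fy=8,interpolation=cv2.INTER_CUBIC))
for p in((.4314,-.0005,.082),(.4314,-.0005,.134),(.4314,-.0005,.054)):print(proj("wrist",p,c),proj("side",p))
```

```text
[318.4312 209.3047] [362.005  223.8825]
[318.578  231.8368] [363.4118 204.9926]
[318.3735 200.4356] [361.2901 233.4826]
```

View pics/w3z.png

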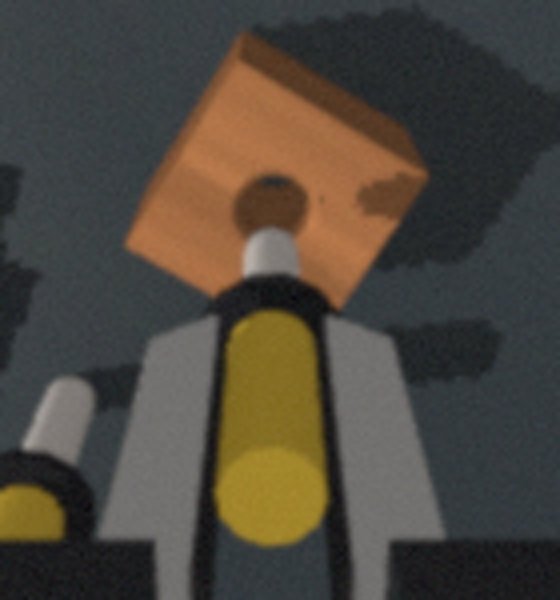

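View pics/s3z.png

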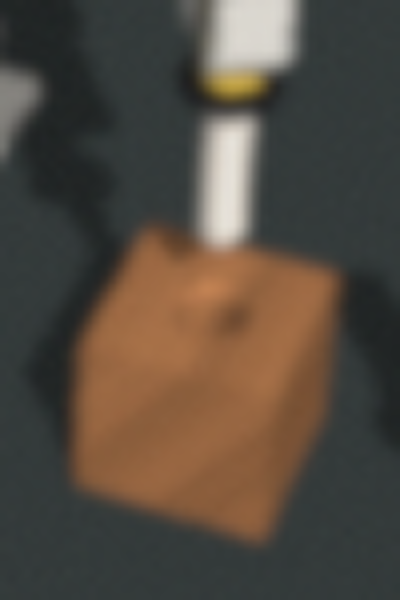

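The hole axis is about 1 mm from the TCP axis. Now I'll dip the tip about 8 mm into the hole and swing the handle back along tool -z, using the rim to pivot the stylus by about 35°.

```bash
python3 -m creep '[{"slide":[0,15,0],"roll":0,"grip":1},{"slide":[0,28,0],"roll":0,"grip":1},{"slide":[0,35,0],"roll":0,"grip":1},{"slide":[0,35.5,0],"roll":0,"grip":1},{"slide":[0,35.5,-4],"roll":0,"grip":1},{"slide":[0,35.5,-8],"roll":0,"grip":1},{"slide":[0,35.7,-12],"roll":0,"grip":1},{"slide":[0,36,-17],"roll":0,"grip":1},{"slide":[0,37,-21],"roll":0,"grip":1},{"slide":[0,38.3,-25.5],"roll":0,"grip":1},{"slide":[0,39.5,-30],"roll":0,"grip":1},{"slide":[0,39.5,-30],"roll":0,"grip":1}]'
python3 - <<'E'
from h import *
cv2.imwrite("pics/s4f.png",snapshot("side")[:,:,::-1])
cv2.imwrite("pics/s4.png",cv2.resize(cv2.imread("pics/s4f.png")[170:290,310:430],None,fx=5,fy=5,interpolation=cv2.INTER_CUBIC))
E
```

```text
time: 4.9
tool_pos: [0.4052, -0.0081, 0.1099]
ee_rot: [-1.562, -0.002, -1.317]
wrist_force: [3.3, 0.6, 3.3]
width: 0.0153
```

View pics/s4.png

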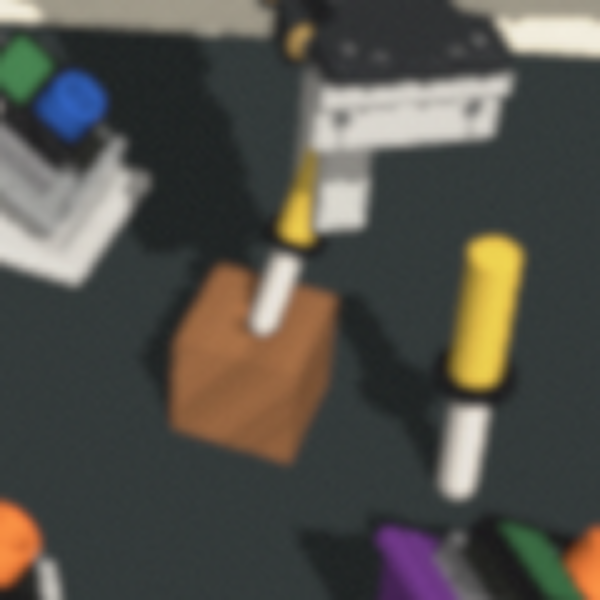

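It's tilting as planned, with about 3 N of force. Continuing.

```bash
python3 -m creep '[{"slide":[0,1.5,-4],"roll":0,"grip":1},{"slide":[0,3.5,-8],"roll":0,"grip":1},{"slide":[0,5.5,-11.5],"roll":0,"grip":1},{"slide":[0,7.5,-14.5],"roll":0,"grip":1},{"slide":[0,9.5,-17.5],"roll":0,"grip":1},{"slide":[0,9.5,-17.5],"roll":0,"grip":1},{"slide":[0,9.5,-17.5],"roll":0,"grip":1}]'
python3 - <<'E'
from h import *
cv2.imwrite("pics/s5f.png",snapshot("side")[:,:,::-1])
cv2.imwrite("pics/s5.png",cv2.resize(cv2.imread("pics/s5f.png")[170:290,310:430],None,fx=5,fy=5,interpolation=cv2.INTER_CUBIC))
E
```

```text
time: 5.53
tool_pos: [0.3846, -0.0125, 0.0965]
ee_rot: [-1.573, 0.001, -1.317]
wrist_force: [2.3, 0.7, -0.6]
width: 0.015
```

View pics/s5.png

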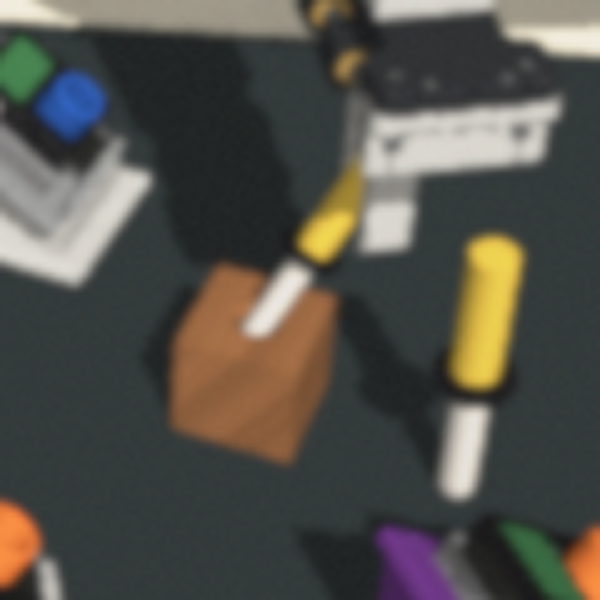

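Tilted. I'll lift clear and measure the angle.

```bash
python3 -m creep '[{"slide":[0,-8,3],"roll":0,"grip":1},{"slide":[0,-25,3],"roll":0,"grip":1},{"slide":[0,-50,3],"roll":0,"grip":1},{"slide":[0,-75,3],"roll":0,"grip":1},{"slide":[0,-95,3],"roll":0,"grip":1},{"slide":[0,-100,3],"roll":0,"grip":1},{"slide":[0,-100,3],"roll":0,"grip":1},{"slide":[0,-100,3],"roll":0,"grip":1}]'
python3 - <<'E'
from h import *
o=robot.get_obs();print(np.round(o["tool_pos"],4))
cv2.imwrite("pics/s6f.png",snapshot("side")[:,:,::-1])
c=camera_info("wrist");cv2.imwrite("pics/w6.png",snapshot("wrist")[:,:,::-1]);np.save("w6.npy",c["cam_to_world"])
cv2.imwrite("pics/s6.png",cv2.resize(cv2.imread("pics/s6f.png")[130:250,310:430],None,fx=5,fy=5,interpolation=cv2.INTER_CUBIC))
cv2.imwrite("pics/w6z.png",cv2.resize(cv2.imread("pics/w6.png")[90:310,220:420],None,fx=2.7,fy=2.7,interpolation=cv2.INTER_CUBIC))
E
```

```text
time: 6.25
tool_pos: [0.388, -0.0117, 0.1965]
ee_rot: [-1.573, 0.001, -1.316]
wrist_force: [0.4, 0.4, -1.3]
width: 0.0151
[ 0.388  -0.0117  0.1965]
```

View pics/s6.png

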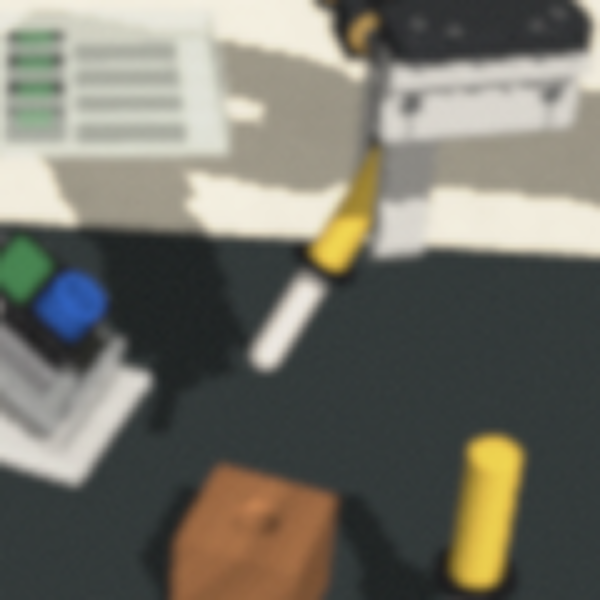

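View pics/w6z.png

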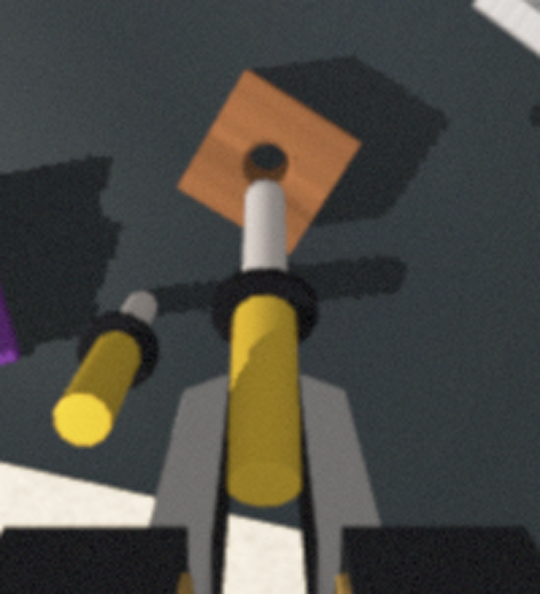

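```bash
cat >> h.py <<'E'
def onplane(n,uv,p,nr,c=None):
    o,d=ray(n,uv,c); return o+d*((p-o)@nr)/(d@nr)
def axang(n,pts,tcp,yaw,c=None):
    nr=np.array([np.cos(yaw),np.sin(yaw),0]);zt=np.array([-np.sin(yaw),np.cos(yaw),0]);gp=np.array(tcp)+[0,0,.019]
    r=[]
    for p in pts:
        q=onplane(n,p,gp,nr,c)-gp; r.append((q@zt*1000,q[2]*1000))
    return np.round(r,1)
E
python3 - <<'E'
from h import *
c=dict(camera_info("wrist"));c["cam_to_world"]=np.load("w6.npy")
t=(.388,-.0117,.1965);y=-1.316
a=axang("side",[(310+266/5,130+360/5),(310+329/5,130+262/5)],t,y)
b=axang("wrist",[(318.1,268.9)],t,y,c)
print(a,b,"tri tip?")
print(np.degrees(np.arctan2(a[0][0]-a[1][0],a[1][1]-a[0][1])),np.degrees(np.arctan2(a[0][0]-b[0][0],b[0][1]-a[0][1])),np.hypot(*(a[0]-b[0])),np.hypot(*(a[0]-a[1])))
# color fit: yellow silhouette axis in side
im=cv2.cvtColor(cv2.imread("pics/s6f.png"),cv2.COLOR_BGR2RGB)
h=cv2.cvtColor(im,cv2.COLOR_RGB2HSV)
roi=np.zeros(h.shape[:2],np.uint8);roi[180:206,355:376]=1
m=((h[...,1]<40)&(h[...,2]>120)&(roi>0));ys,xs=np.nonzero(m);print(len(xs))
mu=np.array([xs.mean(),ys.mean()]);u,s,v=np.linalg.svd(np.c_[xs,ys]-mu,full_matrices=False);d=v[0]*np.sign(v[0][1]);pr=(np.c_[xs,ys]-mu)@d
e=[mu+d*pr.min(),mu+d*pr.max()];print(e,s); q=axang("side",e,t,y);print(q,np.degrees(np.arctan2(q[1][0]-q[0][0],q[0][1]-q[1][1])))
E
```

```text
[[ 45.8 -73.4]
 [ 22.7 -26.4]] [[-452.  -739.5]] tri tip?
26.173625809710288 143.22794247131702 831.561212419146 52.36993412254784
140
[array([372.45757053, 185.29524993]), array([361.02363951, 203.01525353])] [69.78836786 22.83429744]
[[ 29.1 -32.8]
 [ 50.3 -75.6]] 26.35046124594859
```

```bash
cat >> h.py <<'E'
def tool2w(tcp,yaw,zz,h): # point at zz mm along tool z, h mm above gp
    return np.array(tcp)+[0,0,.019+h/1000]+np.array([-np.sin(yaw),np.cos(yaw),0])*zz/1000
E
python3 - <<'E'
from h import *
c=dict(camera_info("wrist"));c["cam_to_world"]=np.load("w6.npy")
t=(.388,-.0117,.1965);y=-1.316
for p in((45.8,-73.4),(22.7,-26.4),(-1.2,21.6),(-10.4,16.5),(-14,20)): print(p,proj("wrist",tool2w(t,y,*p),c),proj("side",tool2w(t,y,*p)))
print("fingertips",proj("wrist",tool2w(t,y,0,-19),c),proj("side",tool2w(t,y,0,-19)),proj("side",tool2w(t,y,8,-19)))
im=cv2.cvtColor(cv2.imread("pics/w6.png"),cv2.COLOR_BGR2RGB); print([b for b in blobs(im,"yellow",60)])
E
```

```text
(45.8, -73.4) [318.96157117 160.73491301] [363.19163665 201.98899002]
(22.7, -26.4) [319.05360689 204.38866849] [375.78132485 182.40989414]
(-1.2, 21.6) [319.19224959 271.39743604] [389.68659255 161.01190227]
(-10.4, 16.5) [319.11645301 280.60089592] [393.99489065 162.88013007]
(-14, 20) [319.11823958 289.4690069 ] [395.97540326 161.19944707]
fingertips [318.99524177 238.68920425] [387.08966784 178.4137104 ] [383.21384766 178.74657124]
[([317.3, 238.9], [304, 199, 27, 78, 1868]), ([255.5, 234.2], [240, 213, 31, 42, 802])]
```

The stylus is at about 26°, and its axis is offset ~9 mm at pad height; both views agree. It needs about 9° more, so I'll do a second nudge in the hole.

```bash
python3 -m creep '[{"slide":[0,30,1],"roll":0,"grip":1},{"slide":[0,60,1],"roll":0,"grip":1},{"slide":[0,82,1],"roll":0,"grip":1},{"slide":[0,93,1],"roll":0,"grip":1},{"slide":[0,96,1],"roll":0,"grip":1},{"slide":[0,96,1],"roll":0,"grip":1},{"slide":[0,98,-3],"roll":0,"grip":1},{"slide":[0,100.5,-6],"roll":0,"grip":1},{"slide":[0,103,-9],"roll":0,"grip":1},{"slide":[0,105,-11.5],"roll":0,"grip":1},{"slide":[0,106,-13],"roll":0,"grip":1},{"slide":[0,106,-13],"roll":0,"grip":1}]'
python3 -m creep '[{"slide":[0,-8,3],"roll":0,"grip":1},{"slide":[0,-25,3],"roll":0,"grip":1},{"slide":[0,-50,3],"roll":0,"grip":1},{"slide":[0,-75,3],"roll":0,"grip":1},{"slide":[0,-95,3],"roll":0,"grip":1},{"slide":[0,-100,3],"roll":0,"grip":1},{"slide":[0,-100,3],"roll":0,"grip":1},{"slide":[0,-100,3],"roll":0,"grip":1}]'
python3 - <<'E'
from h import *
o=robot.get_obs();print(np.round(o["tool_pos"],4))
cv2.imwrite("pics/s7f.png",snapshot("side")[:,:,::-1])
c=camera_info("wrist");cv2.imwrite("pics/w7.png",snapshot("wrist")[:,:,::-1]);np.save("w7.npy",c["cam_to_world"])
cv2.imwrite("pics/s7.png",cv2.resize(cv2.imread("pics/s7f.png")[130:250,310:430],None,fx=5,fy=5,interpolation=cv2.INTER_CUBIC))
cv2.imwrite("pics/w7z.png",cv2.resize(cv2.imread("pics/w7.png")[90:310,220:420],None,fx=2.7,fy=2.7,interpolation=cv2.INTER_CUBIC))
E
```

```text
time: 7.35
tool_pos: [0.3761, -0.0153, 0.0919]
ee_rot: [-1.569, -0.001, -1.317]
wrist_force: [1.5, 0.1, 1.1]
width: 0.015
time: 8.02
tool_pos: [0.3783, -0.0142, 0.1905]
ee_rot: [-1.573, 0.001, -1.316]
wrist_force: [0.3, -0.8, -1.5]
width: 0.0148
[ 0.3783 -0.0142  0.1905]
```

View pics/s7.png

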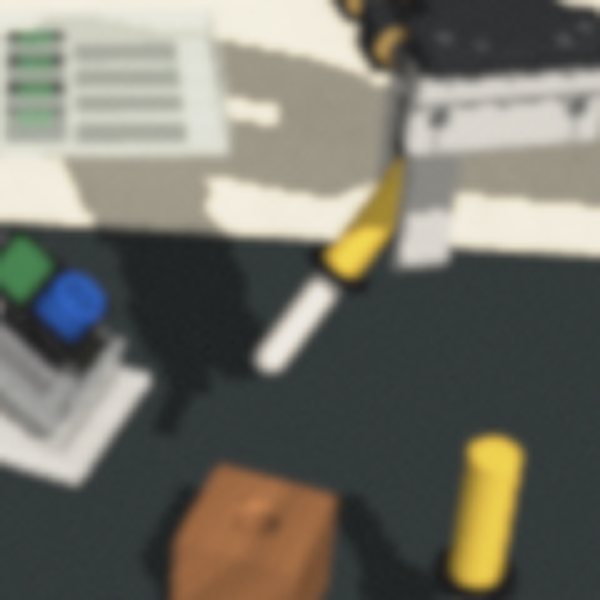

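View pics/w7z.png

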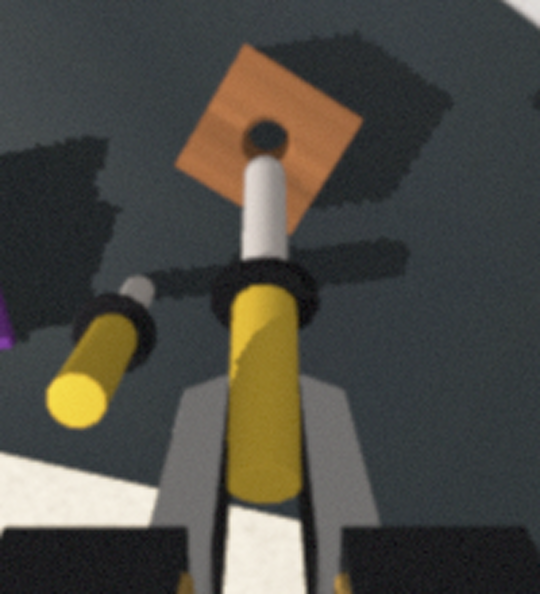

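```bash
cat >> h.py <<'E'
def sil(path,box,t,y):
    im=cv2.cvtColor(cv2.imread(path),cv2.COLOR_BGR2HSV);x0,y0,x1,y1=box
    m=np.zeros(im.shape[:2],bool);m[y0:y1,x0:x1]=True
    m&=(im[...,1]<40)&(im[...,2]>120);ys,xs=np.nonzero(m)
    mu=np.array([xs.mean(),ys.mean()]);u,s,v=np.linalg.svd(np.c_[xs,ys]-mu,full_matrices=False);d=v[0]*np.sign(v[0][1]);pr=(np.c_[xs,ys]-mu)@d
    e=[mu+d*(pr.min()-.5),mu+d*(pr.max()+.5)];q=axang("side",e,t,y)
    print(len(xs),np.round(e,1).tolist(),q.tolist(),"ang",np.degrees(np.arctan2(q[1][0]-q[0][0],q[0][1]-q[1][1])),"len",np.hypot(*(q[1]-q[0])))
E
python3 - <<'E'
from h import *
c=dict(camera_info("wrist"));c["cam_to_world"]=np.load("w7.npy")
t=(.3783,-.0142,.1905);y=-1.316
a=axang("side",[(364.2,203),(378.8,183.2)],t,y);print(a,np.degrees(np.arctan2(a[0][0]-a[1][0],a[1][1]-a[0][1])))
sil("pics/s7f.png",(356,180,378,207),t,y)
sil("pics/s6f.png",(355,180,376,206),(.388,-.0117,.1965),y)
im=cv2.cvtColor(cv2.imread("pics/w7.png"),cv2.COLOR_BGR2RGB); print([b for b in blobs(im,"yellow",60)])
for th in(30,33,36):
  T=np.array(a[0]); D=np.array([-np.sin(np.radians(th)),np.cos(np.radians(th))])
  print(th,[proj("wrist",tool2w(t,y,*(T+D*l)),c).round(1).tolist() for l in(0,54,106)],np.round(T+D*106,1))
E
```

```text
[[ 53.5 -70.3]
 [ 26.3 -23. ]] 29.90117764809514
145 [[375.5, 185.7], [361.9, 203.8]] [[32.7, -28.5], [58.4, -71.8]] ang 30.690549844849805 len 50.35255703536812
140 [[372.7, 184.9], [360.8, 203.4]] [[28.6, -31.8], [50.8, -76.6]] ang 26.36005820735311 len 49.99879998559965
[([317.3, 236.3], [305, 195, 26, 81, 1954]), ([253.6, 227.5], [238, 207, 32, 41, 826])]
30 [[318.9, 152.0], [319.0, 200.4], [319.1, 268.6]] [ 0.5 21.5]
33 [[318.9, 152.0], [319.0, 203.1], [319.1, 273.3]] [-4.2 18.6]
36 [[318.9, 152.0], [319.0, 205.6], [319.1, 277.3]] [-8.8 15.5]
```

It's about 30° now. One more small nudge to get near 35°.

```bash
python3 -m creep '[{"slide":[0,30,1],"roll":0,"grip":1},{"slide":[0,60,1],"roll":0,"grip":1},{"slide":[0,82,1],"roll":0,"grip":1},{"slide":[0,93,1],"roll":0,"grip":1},{"slide":[0,95,0],"roll":0,"grip":1},{"slide":[0,96,-3],"roll":0,"grip":1},{"slide":[0,98,-6],"roll":0,"grip":1},{"slide":[0,100,-9],"roll":0,"grip":1},{"slide":[0,101,-12],"roll":0,"grip":1},{"slide":[0,101,-12],"roll":0,"grip":1}]'
python3 -m creep '[{"slide":[0,-8,2],"roll":0,"grip":1},{"slide":[0,-25,3],"roll":0,"grip":1},{"slide":[0,-50,3],"roll":0,"grip":1},{"slide":[0,-75,3],"roll":0,"grip":1},{"slide":[0,-95,3],"roll":0,"grip":1},{"slide":[0,-100,3],"roll":0,"grip":1},{"slide":[0,-100,3],"roll":0,"grip":1},{"slide":[0,-100,3],"roll":0,"grip":1}]'
python3 - <<'E'
from h import *
o=robot.get_obs();print(np.round(o["tool_pos"],4));t=o["tool_pos"]
cv2.imwrite("pics/s8f.png",snapshot("side")[:,:,::-1])
c=camera_info("wrist");cv2.imwrite("pics/w8.png",snapshot("wrist")[:,:,::-1]);np.save("w8.npy",c["cam_to_world"])
sil("pics/s8f.png",(356,180,382,207),t,-1.316)
cv2.imwrite("pics/s8.png",cv2.resize(cv2.imread("pics/s8f.png")[130:250,310:430],None,fx=5,fy=5,interpolation=cv2.INTER_CUBIC))
E
```

```text
time: 8.95
tool_pos: [0.3672, -0.0177, 0.0913]
ee_rot: [-1.57, -0.001, -1.317]
wrist_force: [0.0, -0.5, 1.3]
width: 0.0151
time: 9.62
tool_pos: [0.3697, -0.0165, 0.1898]
ee_rot: [-1.572, 0.0, -1.316]
wrist_force: [-0.1, -0.2, -0.7]
width: 0.0151
[ 0.3697 -0.0165  0.1898]
148 [[378.3, 184.5], [363.4, 202.1]] [[35.9, -25.3], [64.3, -67.1]] ang 34.1932008456587 len 50.53513629149524
```

View pics/s8.png

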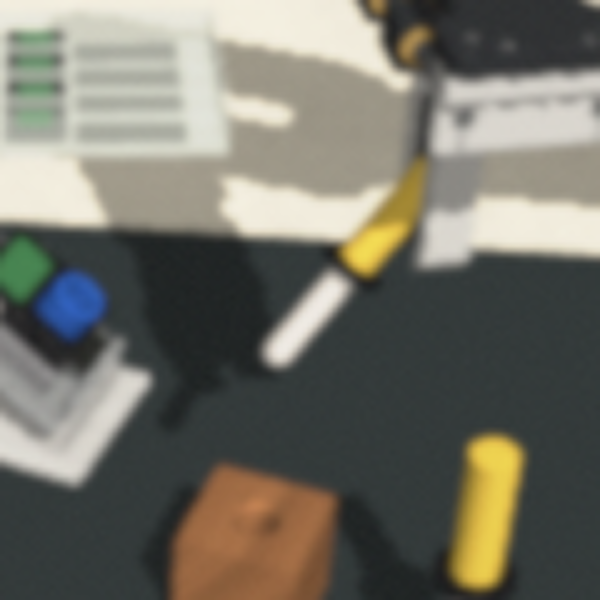

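The angle is about 34°, which is good. Now I'll move to a standoff with the tip 25 mm off the key along the normal.

```bash
python3 -m creep '[{"slide":[-12,0,11],"roll":0,"grip":1},{"slide":[-28,0,25],"roll":0,"grip":1},{"slide":[-46,0,41],"roll":0,"grip":1},{"slide":[-64,5,58],"roll":0,"grip":1},{"slide":[-82,15,75],"roll":0,"grip":1},{"slide":[-100,27,90],"roll":0,"grip":1},{"slide":[-115,39,104],"roll":0,"grip":1},{"slide":[-125,48,113],"roll":0,"grip":1},{"slide":[-128.5,52,116.5],"roll":0,"grip":1},{"slide":[-128.5,52,116.5],"roll":0,"grip":1},{"slide":[-128.5,52,116.5],"roll":0,"grip":1}]'
python3 - <<'E'
from h import *
o=robot.get_obs();print(np.round(o["tool_pos"],4));t=o["tool_pos"]
cv2.imwrite("pics/s9f.png",snapshot("side")[:,:,::-1])
c=camera_info("wrist");cv2.imwrite("pics/w9.png",snapshot("wrist")[:,:,::-1]);np.save("w9.npy",c["cam_to_world"])
cv2.imwrite("pics/t9f.png",snapshot("top")[:,:,::-1])
cv2.imwrite("pics/s9.png",cv2.resize(cv2.imread("pics/s9f.png")[200:330,250:380],None,fx=4.5,fy=4.5,interpolation=cv2.INTER_CUBIC))
cv2.imwrite("pics/w9z.png",cv2.resize(cv2.imread("pics/w9.png")[60:300,200:440],None,fx=2.4,fy=2.4,interpolation=cv2.INTER_CUBIC))
E
```

```text
time: 10.63
tool_pos: [0.4498, 0.1366, 0.1375]
ee_rot: [-1.573, -0.0, -1.316]
wrist_force: [-0.4, 0.6, -0.5]
width: 0.015
[0.4498 0.1366 0.1375]
```

View pics/s9.png

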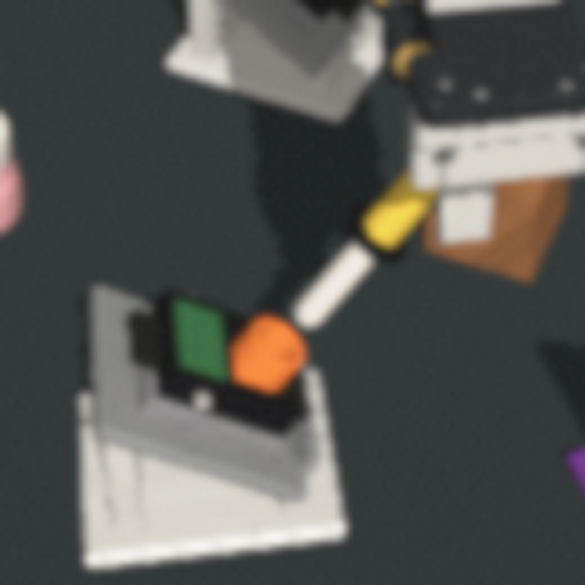

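View pics/w9z.png

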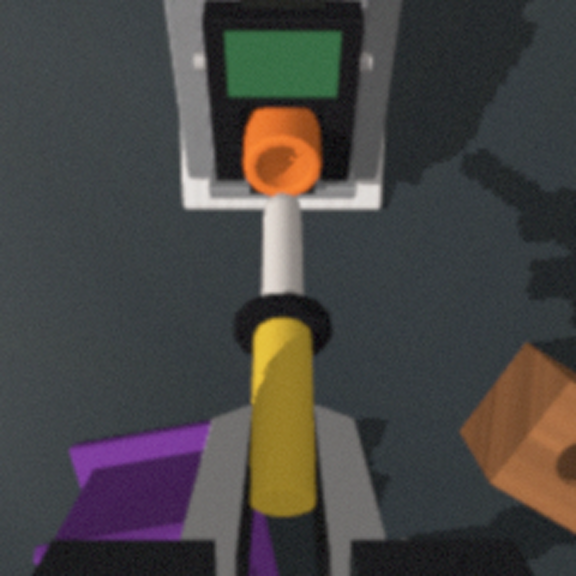

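In the wrist view the stylus (column 283 of the crop) lines up with the ring (column 283). In the side view I'll compare the shaft centreline with the ring centreline, both perpendicular to the normal.

```bash
cat >> h.py <<'E'
K=np.array([.5246,.1566,.071]);N=np.array([-.5553,-.1448,.819]);X=np.array([.793,.2064,.5736])  # upslope
def cmp(path,box):
    bgr=cv2.imread(path);im=cv2.cvtColor(bgr,cv2.COLOR_BGR2HSV)
    p0=proj("side",K);d=proj("side",K+.03*N)-p0;sc=np.linalg.norm(d)/30;d/=np.linalg.norm(d)
    u=proj("side",K+.01*X)-p0;per=np.array([-d[1],d[0]]);per*=np.sign(u@per);mm=abs(u@per)/10
    x0,y0,x1,y1=box
    o=cv2.inRange(im,np.array((3,150,130)),np.array((17,255,255)))>0;o[:, :290]=0;o[:,325:]=0;o[:255]=0;o[300:]=0
    ys,xs=np.nonzero(o);w=(np.c_[xs,ys]-p0)@per;a=(np.c_[xs,ys]-p0)@d
    print("px/mm n",sc,"up",mm,"orange perp",np.percentile(w,[1,99])/mm,"mid",np.mean(np.percentile(w,[1,99]))/mm,"along max",a.max()/sc,"n",len(xs))
    m=np.zeros(o.shape,bool);m[y0:y1,x0:x1]=True;m&=(im[...,1]<60)&(im[...,2]>110)
    ys,xs=np.nonzero(m);w=(np.c_[xs,ys]-p0)@per/mm;a=(np.c_[xs,ys]-p0)@d/sc
    k=np.polyfit(a,w,1);print("shaft n",len(xs),"along",a.min(),a.max(),"perp at 13:",np.polyval(k,13),"at 0",np.polyval(k,0),"slope deg",np.degrees(np.arctan(k[0])))
E
python3 - <<'E'
from h import *
cmp("pics/s9f.png",(313,253,336,274))
sil("pics/s9f.png",(313,253,336,274),(.4498,.1366,.1375),-1.316)
print(proj("side",K),proj("side",K+.013*N))
E
```

```text
px/mm n 0.44373341198161914 up 0.43285753234838414 orange perp [-14.20459344  17.76175608] mid 1.7785813166738036 along max 17.645447944438324 n 212
shaft n 167 along 20.459972557228607 70.23671168152852 perp at 13: -0.07214800703433835 at 0 -0.029526579043628553 slope deg -0.187847630071851
162 [[330.8, 254.9], [315.5, 272.3]] [[37.3, -29.0], [66.0, -70.4]] ang 34.73112074528732 len 50.375093052023246
[309.71166138 278.55685382] [313.51004271 274.29318825]
```

Run:
```python
from h import *
c=dict(camera_info("wrist"));c["cam_to_world"]=np.load("w9.npy")
im=cv2.imread("pics/w9.png");h=cv2.cvtColor(im,cv2.COLOR_BGR2HSV)
cv2.imwrite("pics/w9zz.png",cv2.resize(im[95:150,290:350],None,fx=10,fy=10,interpolation=cv2.INTER_CUBIC))
for nm,q in(("rim",K+.013*N),("rim+2up",K+.013*N+.002*X),("rim-3n",K+.010*N),("rim far edge bore",K+.013*N+.009*X),("near edge bore",K+.013*N-.009*X),("tip25",K+.025*N),("basecorner", np.array([.5517,.1637,0])+Ro.from_euler("z",.255).as_matrix()@np.array([-.055,.045,.005])),("bc2",np.array([.5517,.1637,0])+Ro.from_euler("z",.255).as_matrix()@np.array([-.055,-.045,.005]))): print(nm,proj("wrist",q,c).round(1),((proj("wrist",q,c)-[290,95])*10).round())
```

```text
rim [317.7 131.9] [277. 369.]
rim+2up [317.7 129.9] [277. 349.]
rim-3n [317.7 129.5] [277. 345.]
rim far edge bore [317.7 122.7] [277. 277.]
near edge bore [317.7 140.5] [277. 455.]
tip25 [317.7 141.5] [277. 465.]
basecorner [276.8 146. ] [-132.  510.]
bc2 [358.5 146.1] [685. 511.]
```

View pics/w9zz.png

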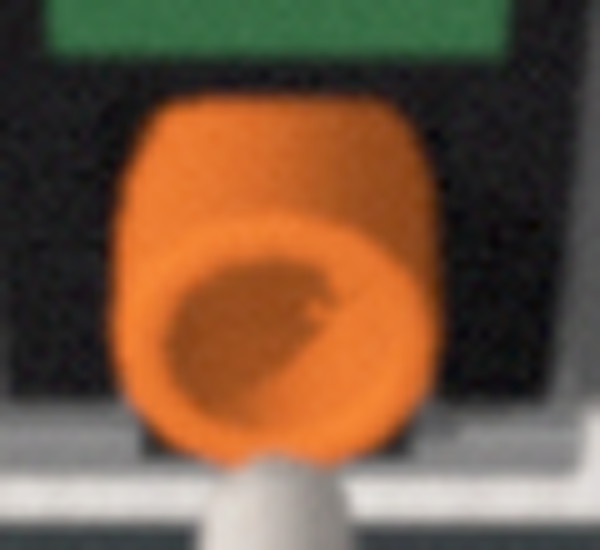

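Run:
```python
from h import *
Y=np.cross(N,X)
p0=proj("side",K);d=proj("side",K+.03*N)-p0;sc=np.linalg.norm(d)/30;d/=np.linalg.norm(d)
u=proj("side",K+.01*X)-p0;per=np.array([-d[1],d[0]]);per*=np.sign(u@per);mm=abs(u@per)/10
for e,uu in((0,0),(-.003,0),(-.001,.002)):
  P=[];A=[]
  for k in(0,.013):
    for a in np.linspace(0,6.28,60):
      q=proj("side",K+(k+e)*N+uu*X+.0135*(np.cos(a)*X+np.sin(a)*Y))-p0;P.append(q@per/mm);A.append(q@d/sc)
  print(e,uu,"perp",min(P),max(P),"along",min(A),max(A))
im=cv2.imread("pics/s9f.png");cv2.imwrite("pics/s9zz.png",cv2.resize(im[250:305,285:345],None,fx=10,fy=10,interpolation=cv2.INTER_CUBIC))
```

```text
0 0 perp -16.696200398537705 16.64154138970195 along -9.590451379238077 22.005425048945362
-0.003 0 perp -16.6663714046518 16.611971628001005 along -12.563884643120952 19.050835221359886
-0.001 0.002 perp -14.695501136921155 18.65155443356707 along -11.391927196326614 20.267448387666366
```

View pics/s9zz.png

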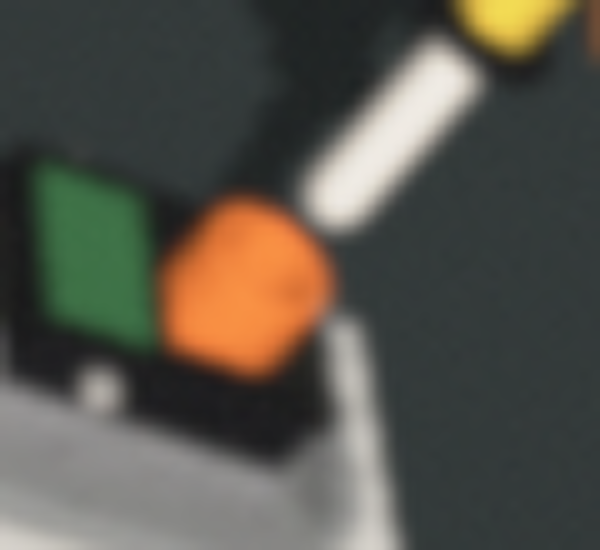

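The ring sits about 1 mm further upslope and about 3 mm lower than nominal, within the stated pad variation. I'll shift 1 mm upslope and approach along the normal to near the rim.

```bash
python3 -m creep '[{"slide":[0,1.5,3],"roll":0,"grip":1},{"slide":[0,4.5,5],"roll":0,"grip":1},{"slide":[0,7.6,6.5],"roll":0,"grip":1},{"slide":[0,7.6,6.5],"roll":0,"grip":1},{"slide":[0,7.6,6.5],"roll":0,"grip":1}]'
python3 - <<'E'
from h import *
o=robot.get_obs();print(np.round(o["tool_pos"],4),np.round(o["wrist_force"],2))
cv2.imwrite("pics/s10f.png",snapshot("side")[:,:,::-1])
cv2.imwrite("pics/w10.png",snapshot("wrist")[:,:,::-1])
a=cv2.resize(cv2.imread("pics/s10f.png")[250:305,285:345],None,fx=6,fy=6,interpolation=cv2.INTER_CUBIC)
b=cv2.resize(cv2.imread("pics/w10.png")[95:150,290:350],None,fx=6,fy=6,interpolation=cv2.INTER_CUBIC)
cv2.imwrite("pics/c10.png",np.hstack([a,b]))
cmp("pics/s10f.png",(313,253,333,270))
E
```

```text
time: 11.2
tool_pos: [0.4567, 0.1386, 0.1304]
ee_rot: [-1.572, -0.0, -1.317]
wrist_force: [0.2, -0.3, -0.4]
width: 0.0148
[0.4567 0.1386 0.1304] [ 0.18 -0.34 -0.39]
px/mm n 0.44373341198161914 up 0.43285753234838414 orange perp [-14.24977199  17.33363016] mid 1.541929087873862 along max 14.830923331648034 n 188
shaft n 117 along 21.010862792397308 59.19228002723033 perp at 13: 5.240954445931156 at 0 6.453523375695898 slope deg -5.3288189502835985
```

View pics/c10.png

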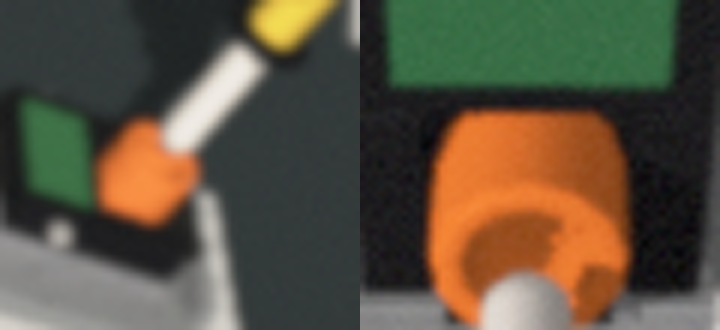

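The tip is centred on the bore in both views. Entering the ring.

```bash
python3 -m creep '[{"slide":[0,2,1.4],"roll":0,"grip":1},{"slide":[0,4,2.8],"roll":0,"grip":1},{"slide":[0,5.7,4],"roll":0,"grip":1},{"slide":[0,5.7,4],"roll":0,"grip":1},{"slide":[0,5.7,4],"roll":0,"grip":1}]'
python3 - <<'E'
from h import *
cmp("pics/s10f.png",(308,256,328,277))
F=[]
for i in range(2):
    o=robot.get_obs();F.append(o["wrist_force"]);s=snapshot(("side","wrist")[i])[:,:,::-1]
    cv2.imwrite(("pics/s11f.png","pics/w11.png")[i],s)
F.append(robot.get_obs()["wrist_force"]);print(np.round(o["tool_pos"],4),np.round(F,2).tolist(),"Fn",np.round(np.array(F)@N,2))
a=cv2.resize(cv2.imread("pics/s11f.png")[250:305,285:345],None,fx=6,fy=6,interpolation=cv2.INTER_CUBIC)
b=cv2.resize(cv2.imread("pics/w11.png")[95:150,290:350],None,fx=6,fy=6,interpolation=cv2.INTER_CUBIC)
cv2.imwrite("pics/c11.png",np.hstack([a,b]))
E
```

```text
time: 11.72
tool_pos: [0.4606, 0.1398, 0.1249]
ee_rot: [-1.571, -0.0, -1.316]
wrist_force: [-0.2, 0.4, -0.2]
width: 0.0148
px/mm n 0.44373341198161914 up 0.43285753234838414 orange perp [-14.24977199  17.33363016] mid 1.541929087873862 along max 14.830923331648034 n 188
shaft n 153 along 12.597325672499846 59.19228002723033 perp at 13: 1.483913863650576 at 0 1.2080940410412682 slope deg 1.2154570043646042
[0.4607 0.1398 0.125 ] [[-0.18, 0.44, -0.19], [-0.88, 0.59, -0.95], [0.29, 0.78, -0.39]] Fn [-0.12 -0.38 -0.6 ]
```

View pics/c11.png

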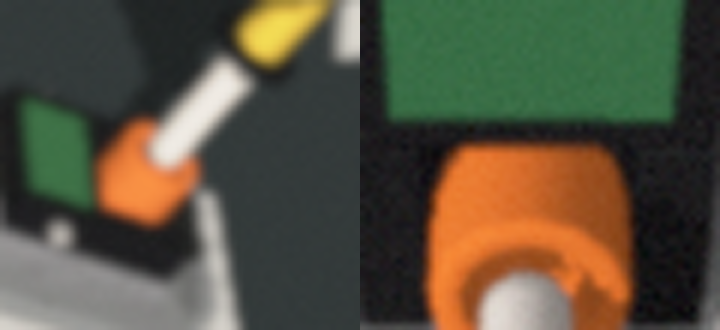

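The tip is entering the bore with no contact, and the centrelines agree (1.5 mm each). I'll advance in small steps and watch the force along the normal.

```bash
cat > f.py <<'E'
from h import *
import sys
F=[robot.get_obs()]
for i in range(int(sys.argv[1]) if len(sys.argv)>1 else 3): snapshot("side"); F.append(robot.get_obs())
f=np.array([o["wrist_force"] for o in F]);p=np.mean([o["tool_pos"] for o in F],0)
print("t",round(F[-1]["time"],2),"Fn",np.round(f@N,2),"mean",round((f@N).mean(),2),"lat up",round((f@X).mean(),2),"adv",round(-(p-[.4607,.1398,.125])@N*1000,2),"up",round((p-[.4607,.1398,.125])@X*1000,2),"w",F[-1]["width"].round(4) if hasattr(F[-1]["width"],"round") else F[-1]["width"])
E
python3 -m creep '[{"slide":[0,1.6,1.2],"roll":0,"grip":1},{"slide":[0,3.3,2.3],"roll":0,"grip":1},{"slide":[0,3.3,2.3],"roll":0,"grip":1}]' | grep -v rot; python3 f.py
python3 -m creep '[{"slide":[0,0.8,0.6],"roll":0,"grip":1},{"slide":[0,1.6,1.2],"roll":0,"grip":1},{"slide":[0,1.6,1.2],"roll":0,"grip":1}]'| grep -v rot; python3 f.py
```

```text
time: 12.07
tool_pos: [0.4629, 0.1403, 0.1214]
wrist_force: [0.3, 0.1, -0.5]
width: 0.0149
t 12.22 Fn [-0.55 -0.09 -0.08  0.47] mean -0.06 lat up -0.52 adv 4.08 up -0.1 w 0.014783042824641443
time: 12.47
tool_pos: [0.4641, 0.1407, 0.1201]
wrist_force: [-0.4, 0.4, -0.3]
width: 0.015
t 12.62 Fn [-0.07 -1.07 -0.88 -0.12] mean -0.54 lat up -0.47 adv 5.97 up 0.1 w 0.015339288276824146
```

```bash
python3 -m creep '[{"slide":[0,0.8,0.6],"roll":0,"grip":1},{"slide":[0,1.6,1.2],"roll":0,"grip":1},{"slide":[0,1.6,1.2],"roll":0,"grip":1}]' | grep -v rot; python3 f.py
```

```text
time: 12.87
tool_pos: [0.4652, 0.1409, 0.1184]
wrist_force: [-0.9, -0.9, -1.2]
width: 0.0147
t 13.02 Fn [-0.41 -0.23 -0.43 -0.69] mean -0.44 lat up -0.92 adv 7.99 up 0.13 w 0.015022766193534046
```

```bash
python3 -c "
from h import *
cv2.imwrite('pics/s12f.png',snapshot('side')[:,:,::-1]);cv2.imwrite('pics/w12.png',snapshot('wrist')[:,:,::-1])
a=cv2.resize(cv2.imread('pics/s12f.png')[250:305,285:345],None,fx=6,fy=6,interpolation=cv2.INTER_CUBIC)
b=cv2.resize(cv2.imread('pics/w12.png')[95:150,290:350],None,fx=6,fy=6,interpolation=cv2.INTER_CUBIC)
cv2.imwrite('pics/c12.png',np.hstack([a,b]))"; python3 f.py 0
```

```text
t 13.12 Fn [-0.98] mean -0.98 lat up -0.35 adv 7.9 up 0.24 w 0.015176748766628395
```

View pics/c12.png

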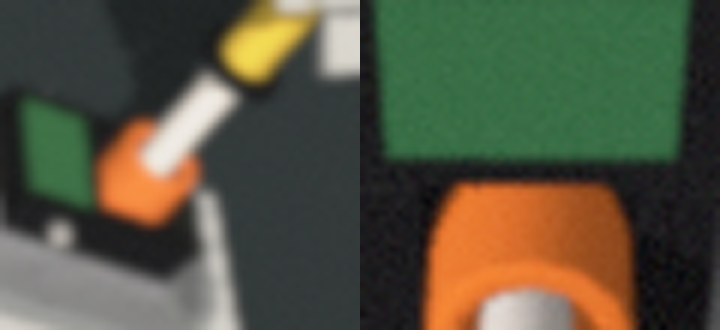

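Still free inside the bore. Continuing in ~1 mm steps.

```bash
python3 -m creep '[{"slide":[0,0.8,0.6],"roll":0,"grip":1},{"slide":[0,0.8,0.6],"roll":0,"grip":1}]' | grep wrist; python3 f.py
python3 -m creep '[{"slide":[0,0.8,0.6],"roll":0,"grip":1},{"slide":[0,0.8,0.6],"roll":0,"grip":1}]' | grep wrist; python3 f.py
python3 -m creep '[{"slide":[0,0.8,0.6],"roll":0,"grip":1},{"slide":[0,0.8,0.6],"roll":0,"grip":1}]' | grep wrist; python3 f.py
```

```text
wrist_force: [0.1, -0.0, -0.7]
t 13.43 Fn [-0.61 -1.51 -1.02 -0.33] mean -0.87 lat up -0.37 adv 8.96 up 0.22 w 0.014878626295589179
wrist_force: [-0.8, 0.3, -1.0]
t 13.75 Fn [-0.46 -1.15 -0.53 -0.8 ] mean -0.74 lat up -0.45 adv 9.96 up 0.23 w 0.015223244836091354
wrist_force: [0.2, 0.1, -1.7]
t 14.07 Fn [-1.46 -0.2  -0.32 -1.43] mean -0.85 lat up -0.96 adv 10.96 up 0.27 w 0.014809872897917525
```

```bash
python3 -m creep '[{"slide":[0,0.8,0.6],"roll":0,"grip":1},{"slide":[0,0.8,0.6],"roll":0,"grip":1}]' | grep wrist; python3 f.py
python3 -m creep '[{"slide":[0,0.8,0.6],"roll":0,"grip":1},{"slide":[0,0.8,0.6],"roll":0,"grip":1}]' | grep wrist; python3 f.py
```

```text
wrist_force: [-0.2, -0.1, -1.2]
t 14.38 Fn [-0.81 -1.08 -0.3  -0.79] mean -0.75 lat up -0.43 adv 11.97 up 0.31 w 0.015026068050969699
wrist_force: [-0.3, 0.4, 0.5]
t 14.7 Fn [ 0.54 -0.82 -0.1   0.68] mean 0.07 lat up -0.23 adv 12.86 up 0.35 w 0.014830232381737241
```

Contact started near adv 12.2: the mean rose 0.8 N above baseline. Continuing.

```bash
python3 -m creep '[{"slide":[0,0.8,0.6],"roll":0,"grip":1},{"slide":[0,0.8,0.6],"roll":0,"grip":1}]' | grep wrist; python3 f.py
python3 -m creep '[{"slide":[0,0.8,0.6],"roll":0,"grip":1},{"slide":[0,0.8,0.6],"roll":0,"grip":1}]' | grep wrist; python3 f.py
```

```text
wrist_force: [-1.8, 1.0, 0.7]
t 15.02 Fn [1.43 1.5  0.84 1.75] mean 1.38 lat up -0.5 adv 13.79 up 0.41 w 0.015196609436945454
wrist_force: [-1.3, -0.4, 1.8]
t 15.33 Fn [2.25 2.4  3.46 3.91] mean 3.01 lat up -0.66 adv 14.78 up 0.45 w 0.014917145312253004
```

```bash
python3 -m creep '[{"slide":[0,0.8,0.6],"roll":0,"grip":1},{"slide":[0,0.8,0.6],"roll":0,"grip":1}]' | grep wrist; python3 f.py
```

```text
wrist_force: [-2.1, -0.1, 2.0]
t 15.65 Fn [2.77 3.62 3.91 3.09] mean 3.35 lat up -0.32 adv 15.79 up 0.47 w 0.015070224940440764
```

```bash
python3 -m creep '[{"slide":[0,0.4,0.3],"roll":0,"grip":1},{"slide":[0,0.4,0.3],"roll":0,"grip":1}]' | grep wrist; python3 f.py
```

```text
wrist_force: [-2.8, -2.1, 4.2]
t 15.97 Fn [5.26 4.93 4.58 4.5 ] mean 4.82 lat up -0.52 adv 16.31 up 0.51 w 0.014606002646333483
```

```bash
python3 -m creep '[{"slide":[0,0.4,0.3],"roll":0,"grip":1},{"slide":[0,0.4,0.3],"roll":0,"grip":1}]' | grep wrist; python3 f.py
```

```text
wrist_force: [-3.4, -0.3, 3.6]
t 16.28 Fn [4.85 5.1  5.45 5.66] mean 5.27 lat up -0.35 adv 16.85 up 0.5 w 0.014697618032710292
```

```bash
python3 -m creep '[{"slide":[0,0.4,0.3],"roll":0,"grip":1},{"slide":[0,0.4,0.3],"roll":0,"grip":1}]' | grep wrist; python3 f.py
```

```text
wrist_force: [-2.5, -0.6, 4.0]
t 16.6 Fn [4.76 5.31 5.76 5.16] mean 5.25 lat up -0.08 adv 17.35 up 0.54 w 0.014650369887026208
```

```bash
python3 -m creep '[{"slide":[0,0.4,0.3],"roll":0,"grip":1},{"slide":[0,0.4,0.3],"roll":0,"grip":1}]' | grep wrist; python3 f.py
```

```text
wrist_force: [-5.1, 0.0, 4.3]
t 16.92 Fn [6.3  4.98 6.3  5.81] mean 5.85 lat up -0.85 adv 17.88 up 0.54 w 0.014954899674976055
```

```bash
python3 -m creep '[{"slide":[0,0.4,0.3],"roll":0,"grip":1},{"slide":[0,0.4,0.3],"roll":0,"grip":1}]' | grep wrist; python3 f.py
```

```text
wrist_force: [-3.7, -1.3, 4.5]
t 17.23 Fn [5.91 5.51 6.59 6.56] mean 6.15 lat up -0.87 adv 18.4 up 0.56 w 0.014903542249419567
```

```bash
python3 -m creep '[{"slide":[0,0.4,0.3],"roll":0,"grip":1},{"slide":[0,0.4,0.3],"roll":0,"grip":1}]' | grep wrist; python3 f.py 2
```

```text
wrist_force: [-2.1, -1.4, 2.8]
t 17.5 Fn [3.63 2.85 2.88] mean 3.12 lat up -0.35 adv 19.21 up 0.6 w 0.014917102447066951
```

Click: Fn fell from 6.15 to 3.1 N, held for more than 0.1 s. Backing out along the normal.

```bash
python3 -m creep '[{"slide":[0,-1.6,-1.2],"roll":0,"grip":1},{"slide":[0,-4.1,-2.9],"roll":0,"grip":1},{"slide":[0,-8.2,-5.8],"roll":0,"grip":1},{"slide":[0,-13,-9.2],"roll":0,"grip":1},{"slide":[0,-19,-13.3],"roll":0,"grip":1},{"slide":[0,-26,-18.2],"roll":0,"grip":1},{"slide":[0,-34,-23.5],"roll":0,"grip":1},{"slide":[0,-42,-29],"roll":0,"grip":1},{"slide":[0,-42,-29],"roll":0,"grip":1},{"slide":[0,-42,-29],"roll":0,"grip":1}]'
python3 - <<'E'
from h import *
o=robot.get_obs();t=o["tool_pos"];print(np.round(t,4))
cv2.imwrite("pics/s13f.png",snapshot("side")[:,:,::-1]);cv2.imwrite("pics/w13.png",snapshot("wrist")[:,:,::-1])
a=cv2.resize(cv2.imread("pics/s13f.png")[190:310,285:405],None,fx=3,fy=3,interpolation=cv2.INTER_CUBIC)
b=cv2.resize(cv2.imread("pics/w13.png")[60:300,200:440],None,fx=1.5,fy=1.5,interpolation=cv2.INTER_CUBIC)
cv2.imwrite("pics/c13.png",np.hstack([a,b]))
E
```

```text
time: 18.33
tool_pos: [0.4439, 0.1354, 0.153]
ee_rot: [-1.568, -0.0, -1.316]
wrist_force: [-0.9, -0.9, -0.4]
width: 0.0146
[0.4439 0.1354 0.153 ]
```

View pics/c13.png

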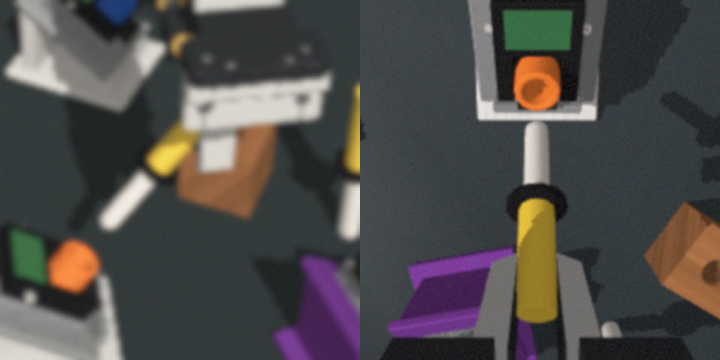

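The stylus is out and the orange key is free. I'll re-measure the stylus's pose in the grip before going back.

Run:
```python
from h import *
t=(.4439,.1354,.153);y=-1.316
sil("pics/s13f.png",(315,247,338,269),t,y)
im=cv2.imread("pics/s13f.png");cv2.imwrite("pics/s13z.png",cv2.resize(im[225:275,310:360],None,fx=10,fy=10,interpolation=cv2.INTER_CUBIC))
# above-hole pose
togo((.4305-.968*.063,-.0007-.252*.063,.19),-1.316)
```

```text
167 [[334.1, 248.2], [318.8, 265.7]] [[37.5, -28.1], [65.6, -68.8]] ang 34.62188531092454 len 49.458063043350165
t 18.43 pos [0.4435 0.1353 0.1518] rpy [-1.571 -0.    -1.316] F [-0.02  0.39 -0.94] w 0.0153
slide [ 128.4  -38.2 -109.9] roll -0.02691677842667939
```

View pics/s13z.png

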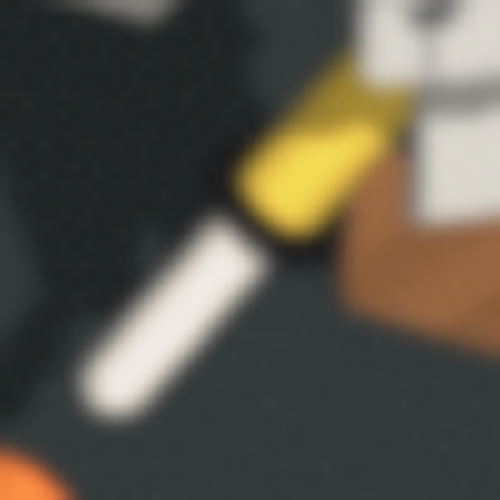

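```bash
python3 -m creep '[{"slide":[5,-20,-5],"roll":0,"grip":1},{"slide":[20,-38,-18],"roll":0,"grip":1},{"slide":[38,-38,-33],"roll":0,"grip":1},{"slide":[57,-38,-49],"roll":0,"grip":1},{"slide":[76,-38,-65],"roll":0,"grip":1},{"slide":[95,-38,-81],"roll":0,"grip":1},{"slide":[112,-38,-95],"roll":0,"grip":1},{"slide":[123,-38,-104],"roll":0,"grip":1},{"slide":[128.5,-20,-107.5],"roll":0,"grip":1},{"slide":[128.5,10,-107.5],"roll":0,"grip":1},{"slide":[128.5,26,-107.5],"roll":0,"grip":1},{"slide":[128.5,29,-107.5],"roll":0,"grip":1},{"slide":[128.5,29,-107.5],"roll":0,"grip":1},{"slide":[128.5,29,-107.5],"roll":0,"grip":1}]'
python3 - <<'E'
from h import *
o=robot.get_obs();t=o["tool_pos"];print(np.round(t,4))
c=camera_info("wrist");cv2.imwrite("pics/w14.png",snapshot("wrist")[:,:,::-1]);np.save("w14.npy",c["cam_to_world"])
cv2.imwrite("pics/s14f.png",snapshot("side")[:,:,::-1])
a=cv2.resize(cv2.imread("pics/s14f.png")[170:270,320:420],None,fx=4,fy=4,interpolation=cv2.INTER_CUBIC)
b=cv2.resize(cv2.imread("pics/w14.png")[90:290,220:420],None,fx=2,fy=2,interpolation=cv2.INTER_CUBIC)
cv2.imwrite("pics/c14.png",np.hstack([a,b]))
print("hole c",proj("side",(.4305,-.0007,.054)),proj("wrist",(.4305,-.0007,.054),c))
E
```

```text
time: 19.6
tool_pos: [0.3724, -0.0161, 0.1235]
ee_rot: [-1.57, -0.0, -1.316]
wrist_force: [-0.2, 0.5, -1.3]
width: 0.0149
[ 0.3724 -0.0161  0.1235]
hole c [361.70000615 233.45168562] [318.25756352 142.23741502]
```

View pics/c14.png

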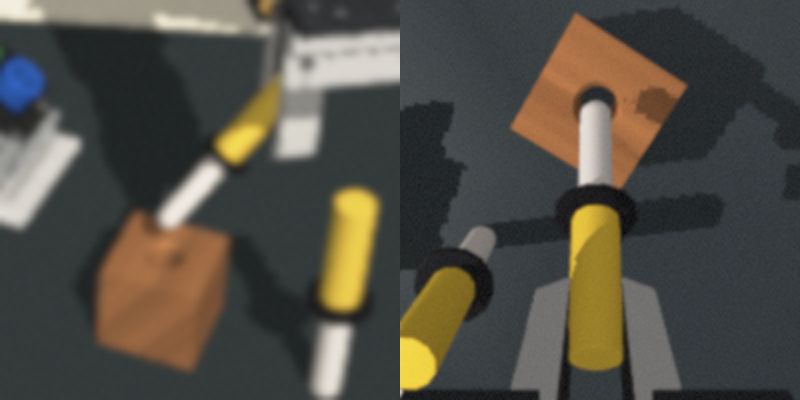

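The tip is right above the hole mouth. Inserting about 4 mm, then swinging forward (+z) in an arc to bring the stylus upright, checking partway.

```bash
python3 -m creep '[{"slide":[0,10,1],"roll":0,"grip":1},{"slide":[0,20,1],"roll":0,"grip":1},{"slide":[0,25,1],"roll":0,"grip":1},{"slide":[0,25,1],"roll":0,"grip":1},{"slide":[0,23,5],"roll":0,"grip":1},{"slide":[0,21,9.5],"roll":0,"grip":1},{"slide":[0,19,14],"roll":0,"grip":1},{"slide":[0,17.3,18],"roll":0,"grip":1},{"slide":[0,16.2,22],"roll":0,"grip":1},{"slide":[0,15.2,26],"roll":0,"grip":1},{"slide":[0,14.2,30],"roll":0,"grip":1},{"slide":[0,13.3,34],"roll":0,"grip":1},{"slide":[0,13.3,34],"roll":0,"grip":1}]'
python3 - <<'E'
from h import *
o=robot.get_obs();t=o["tool_pos"]
cv2.imwrite("pics/w15.png",snapshot("wrist")[:,:,::-1])
cv2.imwrite("pics/s15f.png",snapshot("side")[:,:,::-1])
a=cv2.resize(cv2.imread("pics/s15f.png")[170:270,320:420],None,fx=4,fy=4,interpolation=cv2.INTER_CUBIC)
b=cv2.resize(cv2.imread("pics/w15.png")[110:310,220:420],None,fx=2,fy=2,interpolation=cv2.INTER_CUBIC)
cv2.imwrite("pics/c15.png",np.hstack([a,b]))
E
```

```text
time: 20.78
tool_pos: [0.4056, -0.0074, 0.1098]
ee_rot: [-1.57, -0.0, -1.316]
wrist_force: [-0.2, 0.3, -1.0]
width: 0.0147
```

View pics/c15.png

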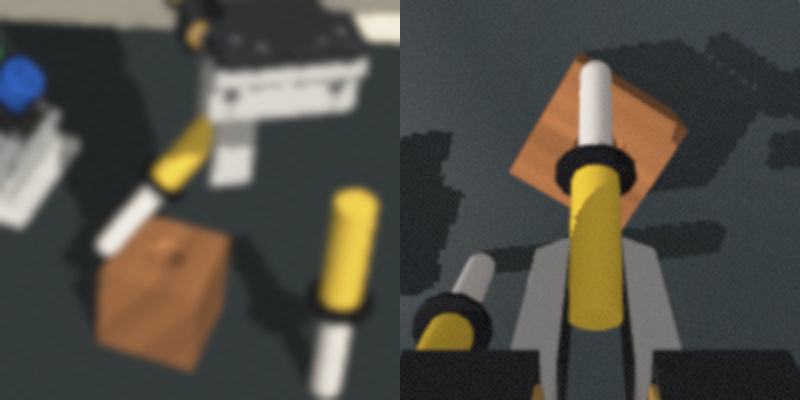

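The tip popped out of the mouth during the arc because the path rose too fast, and the stylus is still at about 35°. I'll check the tip against the hole from the hover pictures and retry deeper.

Run:
```python
from h import *
sil("pics/s14f.png",(355,205,377,229),(.3724,-.0161,.1235),-1.316)
t=np.array((.3724,-.0161,.1235));zt=np.array([.968,.252,0])
for uv in((361.3,232.5),(361.7,233.45)): print("hole in tool z:",(onz("side",uv,.054)-t)@zt*1000,onz("side",uv,.054))
im=cv2.imread("pics/s14f.png");cv2.imwrite("pics/s14z.png",cv2.resize(im[200:250,340:390],None,fx=11,fy=11,interpolation=cv2.INTER_CUBIC))
sil("pics/s15f.png",(343,215,362,234),(.4056,-.0074,.1098),-1.316)
```

```text
126 [[374.4, 210.7], [359.9, 225.6]] [[36.0, -26.8], [65.3, -65.1]] ang 37.41646046450852 len 48.22219406041164
hole in tool z: 60.30349139654691 [ 0.43148646 -0.00376749  0.054     ]
hole in tool z: 60.12038076931536 [ 0.43050019 -0.00070558  0.054     ]
113 [[358.1, 217.3], [344.0, 232.8]] [[36.3, -27.3], [65.8, -67.7]] ang 36.136844905871925 len 50.024094194697824
```

View pics/s14z.png

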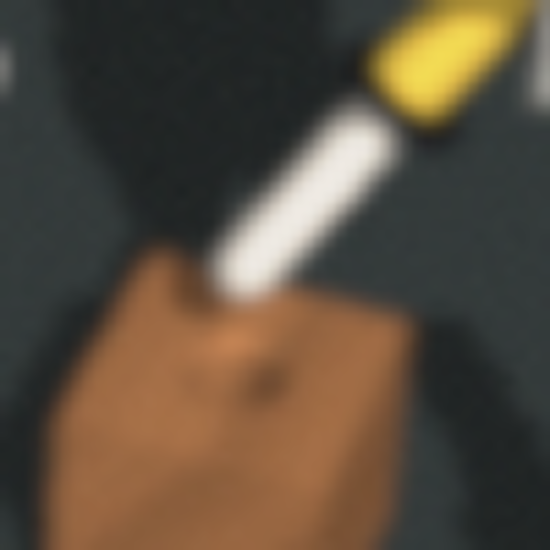

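```bash
python3 -m creep '[{"slide":[0,-6,-10],"roll":0,"grip":1},{"slide":[0,-6,-25],"roll":0,"grip":1},{"slide":[0,-4,-33],"roll":0,"grip":1},{"slide":[0,6,-33],"roll":0,"grip":1},{"slide":[0,13,-33],"roll":0,"grip":1},{"slide":[0,15.8,-33],"roll":0,"grip":1},{"slide":[0,15.8,-33],"roll":0,"grip":1},{"slide":[0,15.8,-30],"roll":0,"grip":1},{"slide":[0,15,-27],"roll":0,"grip":1},{"slide":[0,14,-23],"roll":0,"grip":1},{"slide":[0,13,-19],"roll":0,"grip":1},{"slide":[0,12,-15],"roll":0,"grip":1},{"slide":[0,12,-15],"roll":0,"grip":1}]'
python3 - <<'E'
from h import *
o=robot.get_obs();t=o["tool_pos"]
cv2.imwrite("pics/w16.png",snapshot("wrist")[:,:,::-1])
cv2.imwrite("pics/s16f.png",snapshot("side")[:,:,::-1])
a=cv2.resize(cv2.imread("pics/s16f.png")[170:270,320:420],None,fx=4,fy=4,interpolation=cv2.INTER_CUBIC)
b=cv2.resize(cv2.imread("pics/w16.png")[110:310,220:420],None,fx=2,fy=2,interpolation=cv2.INTER_CUBIC)
cv2.imwrite("pics/c16.png",np.hstack([a,b]))
E
```

```text
time: 21.97
tool_pos: [0.3911, -0.0112, 0.0979]
ee_rot: [-1.57, -0.0, -1.316]
wrist_force: [-2.6, -0.3, 0.3]
width: 0.0149
```

View pics/c16.png

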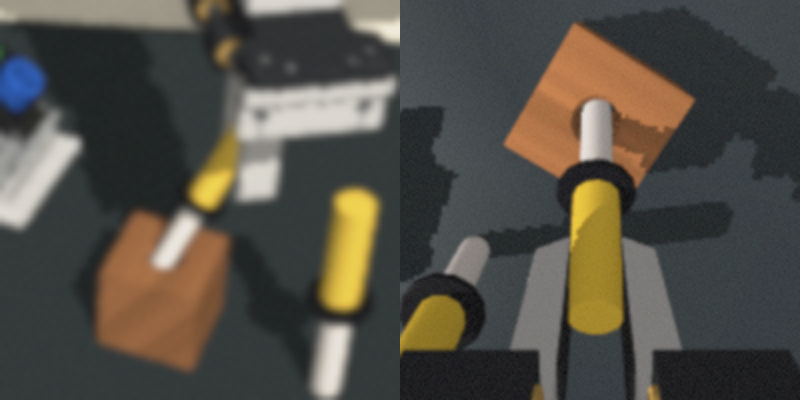

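It's engaged and un-tilting now. Continuing the swing.

```bash
python3 -m creep '[{"slide":[0,-1.5,4],"roll":0,"grip":1},{"slide":[0,-2.7,8],"roll":0,"grip":1},{"slide":[0,-3.8,12],"roll":0,"grip":1},{"slide":[0,-4.8,16],"roll":0,"grip":1},{"slide":[0,-5.6,20],"roll":0,"grip":1},{"slide":[0,-6.3,24],"roll":0,"grip":1},{"slide":[0,-6.8,28],"roll":0,"grip":1},{"slide":[0,-6.8,28],"roll":0,"grip":1}]'
python3 - <<'E'
from h import *
o=robot.get_obs();t=o["tool_pos"]
cv2.imwrite("pics/w17.png",snapshot("wrist")[:,:,::-1])
cv2.imwrite("pics/s17f.png",snapshot("side")[:,:,::-1])
a=cv2.resize(cv2.imread("pics/s17f.png")[170:270,320:420],None,fx=4,fy=4,interpolation=cv2.INTER_CUBIC)
b=cv2.resize(cv2.imread("pics/w17.png")[110:310,220:420],None,fx=2,fy=2,interpolation=cv2.INTER_CUBIC)
cv2.imwrite("pics/c17.png",np.hstack([a,b]))
E
```

```text
time: 22.73
tool_pos: [0.4178, -0.0043, 0.1044]
ee_rot: [-1.571, -0.0, -1.316]
wrist_force: [-3.8, -1.2, 1.6]
width: 0.0159
```

View pics/c17.png

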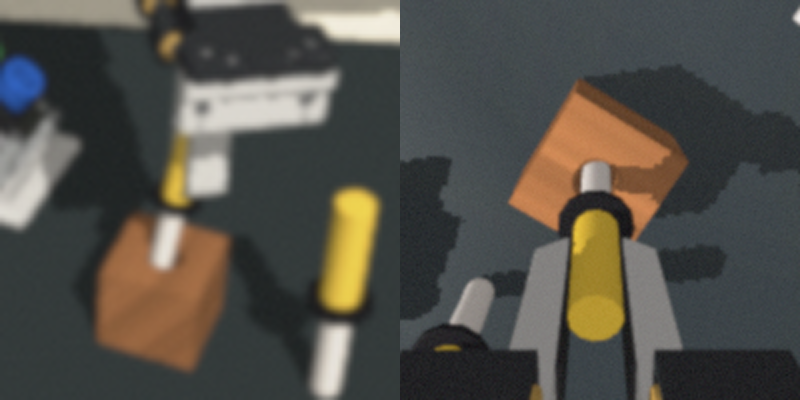

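Nearly upright. I'll finish the swing while lowering further into the hole.

```bash
python3 -m creep '[{"slide":[0,0,4],"roll":0,"grip":1},{"slide":[0,2,8],"roll":0,"grip":1},{"slide":[0,6,10],"roll":0,"grip":1},{"slide":[0,10,9],"roll":0,"grip":1},{"slide":[0,14,8],"roll":0,"grip":1},{"slide":[0,18,8],"roll":0,"grip":1},{"slide":[0,18,8],"roll":0,"grip":1}]'
python3 - <<'E'
from h import *
o=robot.get_obs();t=o["tool_pos"]
cv2.imwrite("pics/w18.png",snapshot("wrist")[:,:,::-1])
cv2.imwrite("pics/s18f.png",snapshot("side")[:,:,::-1])
a=cv2.resize(cv2.imread("pics/s18f.png")[170:270,320:420],None,fx=4,fy=4,interpolation=cv2.INTER_CUBIC)
b=cv2.resize(cv2.imread("pics/w18.png")[110:310,220:420],None,fx=2,fy=2,interpolation=cv2.INTER_CUBIC)
cv2.imwrite("pics/c18.png",np.hstack([a,b]))
E
```

```text
time: 23.42
tool_pos: [0.4253, -0.0019, 0.0854]
ee_rot: [-1.57, 0.001, -1.317]
wrist_force: [-0.3, -0.6, -0.8]
width: 0.0156
```

View pics/c18.png

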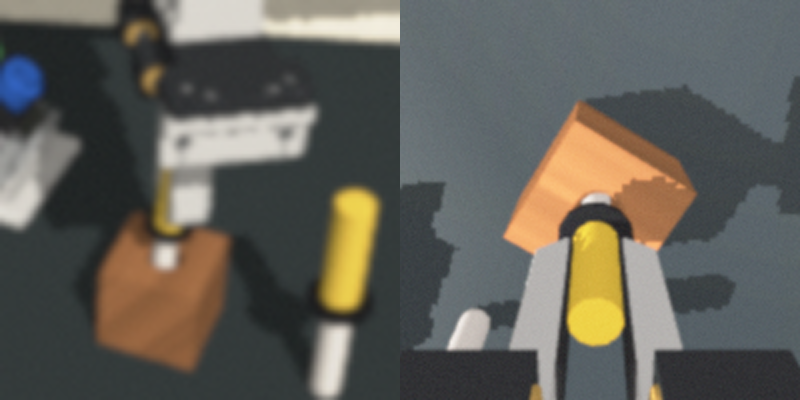

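Upright and deep in the hole, with no force. The collar is still ~15 mm up, so I'll lower further, watching the force.

```bash
python3 -m creep '[{"slide":[0,4,0],"roll":0,"grip":1},{"slide":[0,8,0],"roll":0,"grip":1},{"slide":[0,12,0],"roll":0,"grip":1},{"slide":[0,12,0],"roll":0,"grip":1}]'
python3 - <<'E'
from h import *
cv2.imwrite("pics/s19f.png",snapshot("side")[:,:,::-1])
a=cv2.resize(cv2.imread("pics/s19f.png")[170:270,320:420],None,fx=5,fy=5,interpolation=cv2.INTER_CUBIC)
cv2.imwrite("pics/c19.png",a)
E
```

```text
time: 23.85
tool_pos: [0.4249, -0.0019, 0.0734]
ee_rot: [-1.571, 0.001, -1.316]
wrist_force: [-0.5, 0.3, -0.7]
width: 0.0156
```

View pics/c19.png

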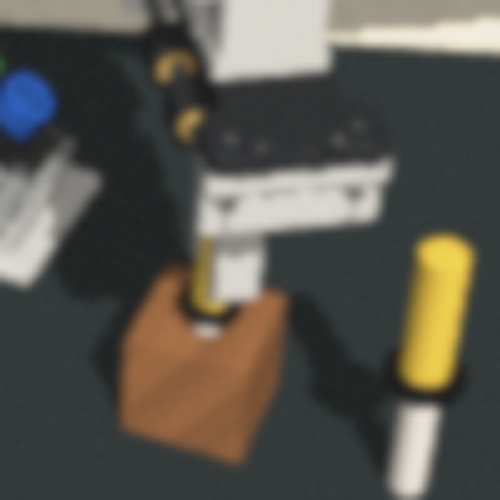

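Collar is ~5 mm above the block and there's no force. Lowering the rest in small steps.

```bash
python3 -m creep '[{"slide":[0,1.5,0],"roll":0,"grip":1},{"slide":[0,3,0],"roll":0,"grip":1},{"slide":[0,3,0],"roll":0,"grip":1}]'
python3 -m creep '[{"slide":[0,1,0],"roll":0,"grip":1},{"slide":[0,1,0],"roll":0,"grip":1}]'
```

```text
time: 24.15
tool_pos: [0.4252, -0.0022, 0.0712]
ee_rot: [-1.571, 0.0, -1.316]
wrist_force: [-1.0, 1.1, -1.1]
width: 0.0155
time: 24.32
tool_pos: [0.4252, -0.0022, 0.0703]
ee_rot: [-1.571, -0.0, -1.316]
wrist_force: [0.6, 0.6, 0.2]
width: 0.0153
```

```bash
python3 -m creep '[{"slide":[0,1,0],"roll":0,"grip":1},{"slide":[0,1,0],"roll":0,"grip":0.75},{"slide":[0,1,0],"roll":0,"grip":0.6},{"slide":[0,1,0],"roll":0,"grip":0.5},{"slide":[0,1,0],"roll":0,"grip":0.5},{"slide":[0,1,0],"roll":0,"grip":0.5}]'
python3 - <<'E'
from h import *
cv2.imwrite("pics/w20.png",snapshot("wrist")[:,:,::-1])
cv2.imwrite("pics/s20f.png",snapshot("side")[:,:,::-1])
a=cv2.resize(cv2.imread("pics/s20f.png")[170:270,320:420],None,fx=4,fy=4,interpolation=cv2.INTER_CUBIC)
b=cv2.resize(cv2.imread("pics/w20.png")[110:310,220:420],None,fx=2,fy=2,interpolation=cv2.INTER_CUBIC)
cv2.imwrite("pics/c20.png",np.hstack([a,b]))
E
```

```text
time: 24.82
tool_pos: [0.4252, -0.0023, 0.0695]
ee_rot: [-1.57, -0.0, -1.316]
wrist_force: [0.4, 1.1, -1.1]
width: 0.0449
```

View pics/c20.png

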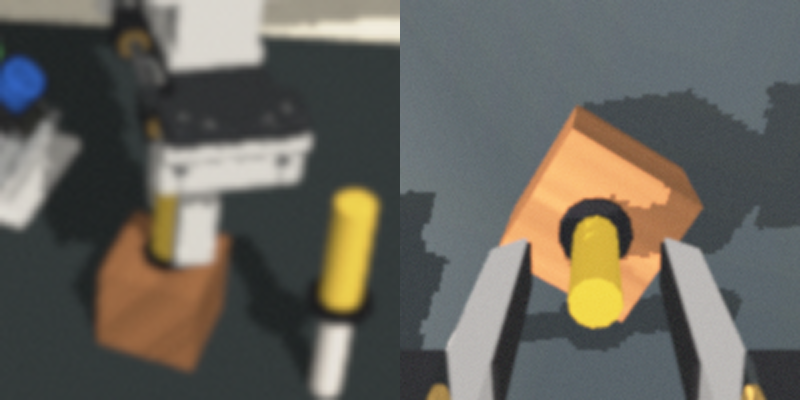

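Released; the collar is sitting on the block. I'll raise straight up and check.

```bash
python3 -m creep '[{"slide":[0,-8,0],"roll":0,"grip":0.5},{"slide":[0,-25,0],"roll":0,"grip":0.5},{"slide":[0,-50,0],"roll":0,"grip":0.5},{"slide":[0,-80,0],"roll":0,"grip":0.5},{"slide":[0,-110,-5],"roll":0,"grip":0.5},{"slide":[0,-140,-20],"roll":0,"grip":0.5},{"slide":[0,-160,-40],"roll":0,"grip":0.5},{"slide":[0,-165,-45],"roll":0,"grip":0.5},{"slide":[0,-165,-45],"roll":0,"grip":0.5},{"slide":[0,-165,-45],"roll":0,"grip":0.5}]'
python3 - <<'E'
from h import *
np.set_printoptions(precision=4,suppress=True)
c=dict(camera_info("wrist"));cv2.imwrite("pics/w21.png",snapshot("wrist")[:,:,::-1])
cv2.imwrite("pics/s21f.png",snapshot("side")[:,:,::-1]);cv2.imwrite("pics/t21f.png",snapshot("top")[:,:,::-1])
for n in("side","top"):
    im=cv2.cvtColor(cv2.imread(f"pics/{n[0]}21f.png"),cv2.COLOR_BGR2RGB);im0=cv2.cvtColor(cv2.imread(f"pics/{n}0.png"),cv2.COLOR_BGR2RGB)
    for col in("yellow","orange","red","blue"):
        print(n,col,[b[0]+[b[1]] for b in blobs(im,col,20) if 180<b[0][0]<440],"| start",[b[0]+[b[1]] for b in blobs(im0,col,20) if 180<b[0][0]<440])
a=cv2.resize(cv2.imread("pics/s21f.png")[130:400,220:480],None,fx=1.5,fy=1.5,interpolation=cv2.INTER_CUBIC)
b=cv2.resize(cv2.imread("pics/w21.png")[40:310,190:450],None,fx=1.5,fy=1.5)
cv2.imwrite("pics/c21.png",np.hstack([a,b]))
E
```

```text
time: 25.75
tool_pos: [0.3817, -0.0135, 0.2339]
ee_rot: [-1.57, 0.0, -1.317]
wrist_force: [-0.0, -0.1, -0.1]
width: 0.0471
side yellow [[257.5, 47.7, [164, 0, 184, 105, 16706]], [361.9, 223.8, [358, 213, 9, 23, 170]], [406.7, 232.4, [400, 217, 14, 31, 303]]] | start [[257.6, 47.7, [164, 0, 184, 105, 16714]], [361.7, 223.5, [357, 212, 10, 23, 170]], [406.7, 232.4, [400, 217, 14, 31, 303]]]
side orange [[308.9, 278.3, [301, 270, 17, 17, 213]], [431.3, 283.7, [423, 276, 17, 16, 191]]] | start [[308.9, 278.2, [301, 270, 17, 17, 212]], [431.2, 283.7, [423, 276, 17, 16, 194]]]
side red [[331.3, 378.1, [312, 366, 39, 26, 553]]] | start [[331.4, 378.1, [312, 366, 39, 26, 552]]]
side blue [[323.7, 190.5, [317, 184, 14, 14, 135]]] | start [[323.7, 190.6, [317, 184, 14, 14, 134]]]
top yellow [[282.8, 260.0, [279, 256, 9, 8, 46]]] | start [[299.6, 228.4, [297, 226, 6, 6, 33]], [283.1, 259.6, [279, 256, 9, 8, 55]]]
top orange [[248.8, 198.1, [245, 195, 8, 8, 34]]] | start [[248.7, 197.8, [245, 194, 8, 9, 41]], [247.4, 274.2, [244, 271, 8, 8, 38]]]
top red [[199.4, 217.9, [194, 210, 11, 17, 97]]] | start [[199.5, 218.2, [194, 210, 12, 18, 100]]]
top blue [[341.6, 198.5, [337, 193, 10, 11, 87]]] | start [[341.7, 198.4, [337, 193, 10, 11, 87]]]
```

View pics/c21.png

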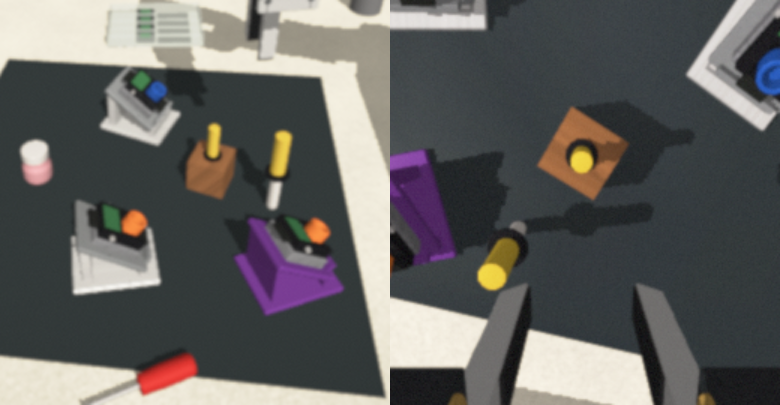

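The stylus is back at its start pixel (361.9,223.8 vs 361.7,223.5 in the side view). The screwdriver, both key rings and the tall stylus are unmoved, and the gripper is clear. Handing in.

```bash
python3 -c "
from bench import ticket
print(ticket.close_job())"
```

```text
the job is handed in; nothing more can be done
None
```

I pressed the orange key once through its click with the small stylus, put the stylus back in its holder and released it. I handed the job in at about 26 s; no verdict was reported.

**How it went:** The tool can't tilt, so I used the holder's hole mouth to pivot the stylus between the pads. That took three nudges to reach about 34–35°. I then pressed along the normal in roughly 0.5–1 mm steps. I felt first touch at about 12 mm of advance. The force rose to 6.2 N (about 7 N above the no-contact baseline), then dropped to 3.1 N at the click about 7 mm after touch. I retracted at once.

**Setbacks:** My first try at standing the stylus upright again failed: the tip slipped out of the hole mouth over the block. The second try, deeper in the hole, worked.

**Last checks:**
- **Stylus:** upright with its collar on the block, within 0.4 px of its starting place in the side picture.
- **Bystanders:** the screwdriver, both key rings and the tall stylus are within about 0.5 px of where they started. I checked the jar only by eye, and it looks unmoved.
- **Robot:** the gripper is clear, with no wrist force.

**Not measured directly:** Key travel could only be inferred from the force drop and from the key looking free afterwards. In the final top view the arm hid the stylus and the purple stand, so the stylus's final position was measured only in the side view; the wrist view agreed by eye.

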